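# Stir the burnishing beads

## Robot

A 7-joint arm with a two-finger parallel gripper is mounted at the origin on the work surface. World frame = base frame: x ahead of the robot, y to its left, z up, the work surface at z = 0. Lengths are in m, angles in degrees, forces in N, time in s.
With the tool pointing down it reaches from about 0.425 to 1.025 m from the base axis. Payload 9.4 kg.
Tool frame: the origin (TCP) lies midway between the tips of the shut fingers; the grasp point (between the pads) lies arm.hold_point_z behind it (arm.hold_point_z is the distance from the TCP to the grasp point, in m); z points along the fingers, y is the line along which they close (so a half turn about z gives the same grasp; the last joint's range is limited). The gripper opens to 85 mm and grips with 20 to 120 N. Pads are 22 mm wide; open, the fingers measure 114 mm over their backs; the gripper's body (76 mm by 85 mm) begins 54 mm behind the grasp point. The pads swing forward as they close: fully open they stand 13 mm farther back than shut.
Start: joints at [63.043, 34.337, -0.143, 91.639, 0.103, 54.024, -4.572], TCP at [0.278, -0.67, 0.2] pointing down, gripper open.
Joint ranges: [-147.43, 147.43], [-19.82, 112.94], [-74.19, 73.91], [6.32, 146.72], [-59.91, 239.91], [6.04, 106.73], [-150.56, 150.56]. Speed limits (degrees/s): [127.2, 127.2, 172.46, 172.46, 180, 180, 180].

## Interface

Orientations are given as a 3x3 rotation matrix whose columns are the frame's x, y, z axes.
In Python, from station import arm, get_image, camera_params gives the robot as it stands.
- The arm moves only by the tool jog_arm, never from a script. Its argument "deltas" is a list of rows, each an object of numbers: "tx", "ty", "tz": the shift along the tool's x, y, z in units of 0.2 m (1.0 is 0.2 m); "roll": the turn about the tool's z in units of pi rad (1.0 is pi rad); "gripper": the opening, from -1 (shut) to 1 (fully open). A call has exactly 10 rows; each row is the pose to reach, as a shift and turn from the pose commanded when the call began, along the tool's axes at that moment, turning the shorter way round; what a row does not reach only later rows make up. A row lasts 1/12 s, in which the tool goes at most 41.7 mm and 7.16 degrees, less where a joint would pass 70% of its speed; a pose out of reach is approached as far as the arm can. A call with a number of a shift or a turn outside -1 to 1 is refused whole. A call with a gripper value outside its range is refused whole. The fingers move at their own pace and stop on an object; "squeeze" is the grip in N (left out, the last holds). Time passes only in rows, so rows that repeat a pose let the fingers close, or fill a call up. It gives the time, the measured TCP pose, the force, the opening and the grip force at its end, in the units of the state.
- arm.sense(): the state, without advancing time (a new reading comes with each control period).
- get_image(name): name is "side" or "top"; returns (picture, depth): 400x640x3 uint8, red, green, blue; 400x640 float32, m along the optical axis (not along the pixel's ray), 0 where there is no reading.
- camera_params(name): a dict with "intrinsics" (3x3 intrinsics, pixels), "extrinsics" (4x4, takes a point from camera to world coordinates). Camera axes: x right, y down, z forward; pixel columns grow to the right and rows downward; lengths in m; the calibration is good to about 2 mm. A picture is of the moment at which its call begins. camera_params takes no time and is no camera call.
- arm.job_done(): hands the job in; it is judged then, once.
The state is a dict: "time": time; "joint_pos": joint angles; "qvel": joint speeds; "joint_torque": joint torques, N m; "eef_pos": TCP position; "tool_rot": TCP orientation; "force": force on the tool from outside, world axes, zero at the start; "ft_torque": the same for the moment, N m; "gripper_width": finger opening in m; "finger_force": force on a finger pad.
Only numpy, scipy, OpenCV 4.12 (cv2) and the standard library are available. Lean on these libraries where they do the work, as an engineer would, in place of code of your own. Each camera call takes 0.05 s, during which the arm holds its last target. There are 200 camera calls.

## Task

Take the cover board off the olive bowl and leave it leaning at a slant against the spark plug tester, its lower edge on the bench. Then, with the stirring rod's foot down close to the bottom of the bowl, stir the beads clockwise (seen from above) for three full turns, so that every bead gets shifted, and stand the rod upright near the middle of its rubber mat again. Keep all the beads in the bowl and leave the lever, the oil can, the copper terminal and the spark plug where they are.

Things in the scene. Friction and masses are not known exactly. Their poses are not given: they have to be found in the camera images.
- table: the varnished maple bench top, its surface at z = 0
- tester: heavy steel spark plug tester, fixed to the bench: plain box 110 mm (its x) by 130 mm (its y), 75 mm high; origin at the centre of its underside; its plain front face looks along its -x, towards the robot. On the rear part of the top (from 6 mm in front of the middle backwards) stand a black gauge 12 mm high and a bayonet socket 30 mm high; the front 49 mm of the top are clear
- bowl: round olive plastic bowl fixed to the bench by a thin black suction ring; outer diameter 140 mm at the rim and 132 mm at the foot, 65 mm high, wall 4 mm, flat inner floor 5 mm above its underside, inner radius about 61 mm at the floor; origin at the centre of its underside, z up. Six beads lie inside in a loose ring about 43 mm from the centre, leaving the middle free
- lid: flat plywood cover board 160 mm (its x) by 140 mm (its y), 8 mm thick, that starts lying across the bowl's rim; origin at the centre of its underside, z up through the board. A dark wooden grip bar stands on the middle of its top: 70 mm long along its x, 18 mm wide along its y, reaching from 8 to 40 mm above the underside. About 0.18 kg
- stirrer: stirring rod that starts standing upright on the rubber mat: round steel foot 32 mm diameter and 14 mm high, steel rod 14 mm diameter, red square handle 24 by 24 mm (sides along its x and y) from 90 to 165 mm above the foot's underside; origin at the centre of the foot's underside, z up along the rod. About 0.22 kg
- mat: black rubber mat 100 by 100 mm, 4 mm thick, fixed to the bench; origin at the centre of its underside
- lever: bystander: chrome mower height lever with a black grip, lying flat along its x, 151 mm long, 32 mm wide, 20 mm high; origin under its middle
- oilcan: bystander: green oil can with a tin cap, standing, 56 mm diameter, 110 mm high in all; origin at the centre of its underside
- terminal: bystander: copper ignition terminal lying flat along its y, 86 mm long, 26 mm wide, 24 mm high; origin near its middle, at the underside
- bead0_center (a point): centre of an orange ball bead, 26 mm diameter, about 20 g, loose in the bowl
- bead1_center (a point): centre of a white ball bead, 26 mm diameter, about 20 g, loose in the bowl
- bead2_center (a point): centre of an orange ball bead, 26 mm diameter, about 20 g, loose in the bowl
- bead3_center (a point): centre of a white ball bead, 26 mm diameter, about 20 g, loose in the bowl
- bead4_center (a point): centre of an orange ball bead, 26 mm diameter, about 20 g, loose in the bowl
- bead5_center (a point): centre of a white ball bead, 26 mm diameter, about 20 g, loose in the bowl
- plug: bystander: spark plug (white insulator, steel hexagon and thread) lying along its x, 96 mm long, 22 mm thick; origin near its middle, at the underside
Mind the look-alikes: they are no part of the job. Several things have the shape of the tester; the one meant has the colours described above.

How it is judged (in metres and radians):
On the way, in this order (a step that is already met when the one before it is completed fails the run):
1. the cover board has been lifted off and leans on the tester, let go (angle between lid's own z axis and vertical between 0.4 and 1.25 rad and contact force between lid and tester above 0.1 N and contact force between lid and table above 0.1 N and contact force between lid and bowl below 0.05 N and linear speed of lid below 0.02 m/s and contact force between the fingers and lid below 0.05 N), for 0.3 s.
2. the stirrer's foot, down among the beads, passes the near side of the bowl (x of stirrer in the frame of bowl below -0.02 m and y of stirrer in the frame of bowl between -0.02 and 0.02 m and horizontal distance between stirrer and bowl below 0.062 m and z of stirrer in the frame of bowl below 0.022 m).
3. the stirrer's foot, down among the beads, passes the left side of the bowl (y of stirrer in the frame of bowl above 0.02 m and x of stirrer in the frame of bowl between -0.02 and 0.02 m and horizontal distance between stirrer and bowl below 0.062 m and z of stirrer in the frame of bowl below 0.022 m).
4. the stirrer's foot, down among the beads, passes the far side of the bowl (x of stirrer in the frame of bowl above 0.02 m and y of stirrer in the frame of bowl between -0.02 and 0.02 m and horizontal distance between stirrer and bowl below 0.062 m and z of stirrer in the frame of bowl below 0.022 m).
5. the stirrer's foot, down among the beads, passes the right side of the bowl (y of stirrer in the frame of bowl below -0.02 m and x of stirrer in the frame of bowl between -0.02 and 0.02 m and horizontal distance between stirrer and bowl below 0.062 m and z of stirrer in the frame of bowl below 0.022 m).
6. the stirrer's foot, down among the beads, passes the near side of the bowl (all of step 2).
7. the stirrer's foot, down among the beads, passes the left side of the bowl (all of step 3).
8. stirring on past the far, right or near side, with every bead at least 15 mm from where it lay at first (distance of each of bead0_center, bead1_center, bead2_center, bead3_center, bead4_center, bead5_center from where it was at the start of the episode above 0.015 m and ((x of stirrer in the frame of bowl above 0.02 m and y of stirrer in the frame of bowl between -0.02 and 0.02 m and horizontal distance between stirrer and bowl below 0.062 m and z of stirrer in the frame of bowl below 0.022 m) or (y of stirrer in the frame of bowl below -0.02 m and x of stirrer in the frame of bowl between -0.02 and 0.02 m and horizontal distance between stirrer and bowl below 0.062 m and z of stirrer in the frame of bowl below 0.022 m) or (x of stirrer in the frame of bowl below -0.02 m and y of stirrer in the frame of bowl between -0.02 and 0.02 m and horizontal distance between stirrer and bowl below 0.062 m and z of stirrer in the frame of bowl below 0.022 m))).
At the end, for the whole second after the job is handed in: The cover board rests still at a slant (23 to 71 degrees from level), touching both the bench and the tester and not the bowl; the stirring rod stands still and upright (within 0.1 rad) on the mat, its foot within 40 mm of the mat's middle; all six beads are in the bowl (angle between lid's own z axis and vertical between 0.4 and 1.25 rad and contact force between lid and tester above 0.1 N and contact force between lid and table above 0.1 N and contact force between lid and bowl below 0.05 N and linear speed of each of lid, stirrer below 0.02 m/s and horizontal distance between stirrer and mat below 0.04 m and angle between stirrer's own z axis and vertical below 0.1 rad and z of stirrer in the frame of mat below 0.008 m and horizontal distance between each of bead0_center, bead1_center, bead2_center, bead3_center, bead4_center, bead5_center and bowl below 0.064 m and z of each of bead0_center, bead1_center, bead2_center, bead3_center, bead4_center, bead5_center in the frame of bowl below 0.06 m).
It fails at once if the lever, oil can, terminal or spark plug is shifted by more than 25 mm (distance of any of lever, oilcan, terminal, plug from where it was at the start of the episode above 0.025 m).
It also fails if it takes over 72 s, if anything falls off the work surface, if the arm or the gripper's body presses on something with over 40 N, if the wrist force passes 120 N, or if a joint passes its speed limit or range.

## Working session

There is one attempt and no reset: what is moved stays moved. The work goes in short steps, Python scripts to look and compute and a tool call to move; the robot and the scene stay as the last step left them, time stands still between calls to the robot, and variables do not carry over. Pictures are saved under pics/ and viewed, at most 10 in all, crops included, and the job is handed in when it is done.

Besides the shell and the picture viewer there is one more tool, called after ">>>" as a command line: name --argument value ..., lists and objects as JSON in quotes. jog_arm: Moves the arm, as the interface text tells. Shifts and turns lie within -1 to 1; 1 stands for 0.2 m of shift or pi rad of turn. Its arguments: {"type":"object","properties":{"deltas":{"type":"array"},"squeeze":{"type":"number"}},"required":["deltas"]}

```bash
mkdir -p pics; ls
python3 - <<'E'
from station import arm,get_image,camera_params
import cv2,numpy as np
s=arm.sense();print(s['time'],s['eef_pos'],np.round(s['tool_rot'],3).tolist(),arm.hold_point_z,s['gripper_width'])
for n in('top','side'):
    im,d=get_image(n);cv2.imwrite(f'pics/{n}0.png',im[:,:,::-1]);np.savez(f'{n}0.npz',im=im,d=d)
    p=camera_params(n);print(n,np.round(p['intrinsics'],2).tolist(),np.round(p['extrinsics'],4).tolist())
E
```

```text
pics
0.0 [ 0.27798723 -0.6690511   0.19890799] [[0.923, 0.384, -0.001], [0.384, -0.923, 0.001], [-0.0, -0.002, -1.0]] 0.0187 0.08584413005056549
top [[374.83, 0.0, 320.03], [0.0, 374.83, 199.09], [0.0, 0.0, 1.0]] [[0.0233, -0.9937, 0.1099, 0.3978], [-0.9997, -0.0228, 0.0064, 0.0566], [-0.0038, -0.11, -0.9939, 0.9971], [0.0, 0.0, 0.0, 1.0]]
side [[471.98, 0.0, 317.74], [0.0, 471.98, 197.88], [0.0, 0.0, 1.0]] [[-0.9554, -0.223, 0.1938, 0.2695], [-0.2953, 0.7369, -0.6081, 0.8397], [-0.0072, -0.6382, -0.7698, 1.0338], [0.0, 0.0, 0.0, 1.0]]
```

View pics/top0.png

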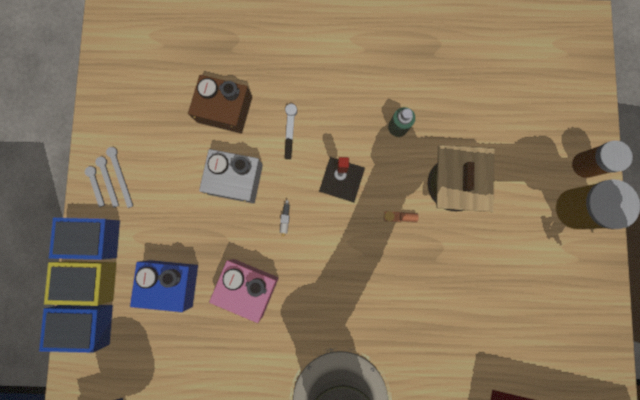

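View pics/side0.png

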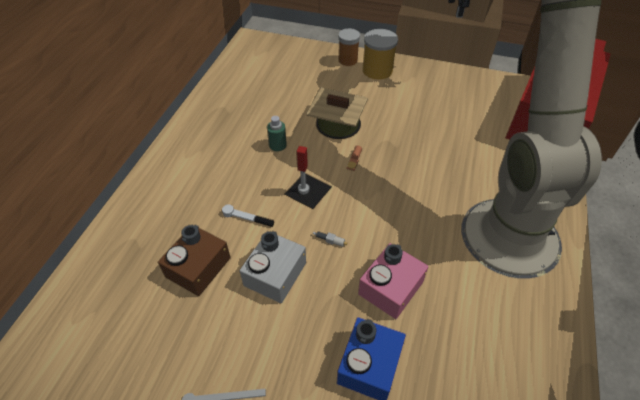

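```bash
cat > h.py <<'E'
import numpy as np,cv2
from station import camera_params
def cloud(n,d):
    p=camera_params(n);K=p['intrinsics'];E=p['extrinsics']
    v,u=np.mgrid[:400,:640];c=np.stack([(u-K[0,2])/K[0,0]*d,(v-K[1,2])/K[1,1]*d,d],-1)
    return c@E[:3,:3].T+E[:3,3]
def load(f,n):
    z=np.load(f);return z['im'],cloud(n,z['d'])
def cover(m,w):  # min-area rectangle of masked world xy
    q=(w[m][:,:2]*1000).astype(np.float32);r=cv2.minAreaRect(q);return len(q),np.round(r[0],1),np.round(r[1],1),round(r[2],1)
E
python3 - <<'E'
from h import *
im,w=load('top0.npz','top');hsv=cv2.cvtColor(im,cv2.COLOR_RGB2HSV)
z=w[...,2];v,u=np.mgrid[:400,:640]
def box(a,b,c,d):return (u>a)&(u<b)&(v>c)&(v<d)
def big(m):
    n,l,s,_=cv2.connectedComponentsWithStats(m.astype(np.uint8));return l==1+s[1:,4].argmax()
print('lid top',cover(big(box(420,510,130,230)&(z>.06)&(z<.083)),w), np.median(z[box(442,455,160,200)]))
print('bar',cover(big(box(450,490,150,210)&(z>.09)&(z<.13)),w))
print('tester',cover(big(box(190,275,130,215)&(z>.069)&(z<.080)),w),np.median(z[box(215,250,180,190)]))
b=box(190,275,130,215)&(z>.070)&(z<.08)
for uu in range(206,260,8):
    c=np.where(b[:,uu])[0]; print(uu,w[c.max(),uu].round(4))
red=(hsv[...,1]>150)&((hsv[...,0]<8)|(hsv[...,0]>172))&box(325,365,150,185)
print('handle',cover(red&(z>.155),w),z[red].max(),cover(red,w))
print('mat',cover(big(box(310,375,150,210)&(hsv[...,2]<60)&(z<.012)),w))
print('oil',cover(big(box(380,425,100,145)&(z>.05)),w))
print('bars z',np.round(np.unique(z[box(462,474,165,190)])[::20],3))
im,w=load('side0.npz','side');hsv=cv2.cvtColor(im,cv2.COLOR_RGB2HSV);z=w[...,2]
print('S tester',cover(big(box(235,315,225,305)&(z>.070)&(z<.080)),w))
print('S lid',cover(big(box(295,380,80,140)&(z>.06)&(z<.083)),w))
print('S bar',cover(big(box(320,360,85,115)&(z>.09)&(z<.13)),w))
red=(hsv[...,1]>150)&((hsv[...,0]<8)|(hsv[...,0]>172))&box(285,320,140,180)
print('S handle',cover(red,w),cover(red&(z>.16),w),z[red].min(),z[red].max())
print('S mat',cover(big(box(275,340,165,215)&(hsv[...,2]<60)&(z<.012)),w))
E
```

```text
lid top (3303, array([ 561.7, -299.6]), array([142.3, 160.5]), 87.5) 0.07220279630938192
bar (267, array([ 561.4, -299.4]), array([19.2, 69.3]), 89.6)
tester (1624, array([556.2, 291.5]), array([130.9, 110.1]), 80.5) 0.07408979508673597
206 [0.5113 0.3469 0.0722]
214 [0.5066 0.3264 0.073 ]
222 [0.5044 0.306  0.0745]
230 [0.4998 0.2856 0.0755]
238 [0.498  0.2663 0.0727]
246 [0.4935 0.2462 0.0727]
254 [0.5392 0.2284 0.0719]
handle (103, array([490.2,  27.1]), array([ 23.5, 192.7]), 79.3) 0.9970947349310705 (124, array([504.2,  24.6]), array([ 24.7, 220.9]), 79.7)
mat (976, array([563.2,   6.1]), array([93.8, 95.3]), 73.5)
oil (448, array([562.6, -59. ]), array([ 54.9, 401.3]), 59.7)
bars z [0.071 0.078 0.084 0.09  0.094 0.1   0.102 0.102 0.103 0.104 0.104 0.105
 0.105 0.107]
S tester (1518, array([559., 292.]), array([132.1, 111. ]), 80.7)
S lid (1358, array([ 565.2, -298.9]), array([149. , 159.7]), 87.7)
S bar (166, array([ 565.6, -297.5]), array([70. , 22.3]), 1.0)
S handle (217, array([430.8, 422.6]), array([ 24.6, 894. ]), 19.6) (75, array([430.4, 422.5]), array([ 23.8, 894. ]), 19.6) 0.09864157901118409 1.0337531038451837
S mat (685, array([564.6,   7. ]), array([100.,  99.]), 75.0)
```

>>> jog_arm --deltas '[{"tx": 0.15,"ty": -0.085,"roll": 0.03,"gripper": 1},{"tx": 0.3,"ty": -0.17,"roll": 0.06,"gripper": 1},{"tx": 0.45,"ty": -0.26,"roll": 0.09,"gripper": 1},{"tx": 0.6,"ty": -0.345,"roll": 0.12,"gripper": 1},{"tx": 0.75,"ty": -0.43,"roll": 0.139,"gripper": 1},{"tx": 0.9,"ty": -0.52,"roll": 0.139,"gripper": 1},{"tx": 1,"ty": -0.575,"roll": 0.139,"gripper": 1},{"tx": 1,"ty": -0.575,"roll": 0.139,"gripper": 1},{"tx": 1,"ty": -0.575,"roll": 0.139,"gripper": 1},{"tx": 1,"ty": -0.575,"roll": 0.139,"gripper": 1}]'

```text
invalid input at $.deltas[0]: expected keys tx, ty, tz, roll, gripper
```

```bash
cat > go.py <<'E'
# go.py x y z yaw : deltas (units) from measured pose; yaw = world angle of tool x, deg
import sys,numpy as np
from station import arm
s=arm.sense();R=np.array(s['tool_rot']);p=np.array(s['eef_pos'])
t=np.array([float(a) for a in sys.argv[1:4]])
d=R.T@(t-p)/.2;yaw=np.degrees(np.arctan2(R[1,0],R[0,0]))
print('t',round(s['time'],2),'p',p.round(4),'yaw',yaw.round(2),'w',round(s['gripper_width'],4),'F',np.round(s['force'],1),'j',np.round(s['joint_pos']))
print('d',d.round(3), 'roll',round((yaw-float(sys.argv[4]))/180,4) if len(sys.argv)>4 else '')
E
python3 go.py .562 -.299 .14 -2.4
```

```text
t 0.1 p [ 0.278  -0.6691  0.199 ] yaw 22.57 w 0.0853 F [-0.2 -0.6  0.5] j [63. 34. -0. 92.  0. 54. -5.]
d [ 2.021 -1.163  0.296] roll 0.1387
```

>>> jog_arm --deltas '[{"tx": 0.15,"ty": -0.085,"tz": 0,"roll": 0.03,"gripper": 1},{"tx": 0.3,"ty": -0.17,"tz": 0,"roll": 0.06,"gripper": 1},{"tx": 0.45,"ty": -0.26,"tz": 0,"roll": 0.09,"gripper": 1},{"tx": 0.6,"ty": -0.345,"tz": 0,"roll": 0.12,"gripper": 1},{"tx": 0.75,"ty": -0.43,"tz": 0,"roll": 0.139,"gripper": 1},{"tx": 0.9,"ty": -0.52,"tz": 0,"roll": 0.139,"gripper": 1},{"tx": 1,"ty": -0.575,"tz": 0,"roll": 0.139,"gripper": 1},{"tx": 1,"ty": -0.575,"tz": 0,"roll": 0.139,"gripper": 1},{"tx": 1,"ty": -0.575,"tz": 0,"roll": 0.139,"gripper": 1},{"tx": 1,"ty": -0.575,"tz": 0,"roll": 0.139,"gripper": 1}]'

```text
time: 0.93
eef_pos: [0.4182, -0.4871, 0.1996]
tool_rot: [[0.999, -0.043, -0.001], [-0.043, -0.999, -0.0], [-0.001, 0.0, -1.0]]
force: [-0.3, 0.3, 0.6]
gripper_width: 0.0854
finger_force: 0.0
```

```bash
python3 go.py .562 -.299 .14 -2.4
```

```text
t 0.93 p [ 0.4182 -0.4871  0.1996] yaw -2.47 w 0.0854 F [-0.3  0.3  0.6] j [ 40.  29.   7. 103.  -4.  48. -44.]
d [ 0.678 -0.971  0.297] roll -0.0004
```

>>> jog_arm --deltas '[{"tx": 0.12,"ty": -0.17,"tz": 0,"roll": 0,"gripper": 1},{"tx": 0.24,"ty": -0.34,"tz": 0,"roll": 0,"gripper": 1},{"tx": 0.36,"ty": -0.51,"tz": 0,"roll": 0,"gripper": 1},{"tx": 0.48,"ty": -0.68,"tz": 0.05,"roll": 0,"gripper": 1},{"tx": 0.6,"ty": -0.85,"tz": 0.1,"roll": 0,"gripper": 1},{"tx": 0.678,"ty": -0.971,"tz": 0.2,"roll": 0,"gripper": 1},{"tx": 0.678,"ty": -0.971,"tz": 0.35,"roll": 0,"gripper": 1},{"tx": 0.678,"ty": -0.971,"tz": 0.45,"roll": 0,"gripper": 1},{"tx": 0.678,"ty": -0.971,"tz": 0.5,"roll": 0,"gripper": 1},{"tx": 0.678,"ty": -0.971,"tz": 0.5,"roll": 0,"gripper": 1}]'

```text
time: 1.77
eef_pos: [0.5606, -0.2994, 0.0974]
tool_rot: [[0.999, -0.045, -0.004], [-0.045, -0.999, 0.001], [-0.004, -0.001, -1.0]]
force: [-0.0, 0.6, -0.3]
gripper_width: 0.0853
finger_force: 0.0
```

```bash
python3 go.py .562 -.299 .081 -2.4
```

```text
t 1.77 p [ 0.5606 -0.2994  0.0974] yaw -2.58 w 0.0853 F [-0.   0.6 -0.3] j [ 20.  35.   5. 109.  -5.  36. -65.]
d [ 0.007 -0.002  0.082] roll -0.001
```

Descend and close with moderate grip.

>>> jog_arm --deltas '[{"tx": 0,"ty": 0,"tz": 0.04,"roll": 0,"gripper": 1},{"tx": 0,"ty": 0,"tz": 0.085,"roll": 0,"gripper": 1},{"tx": 0,"ty": 0,"tz": 0.085,"roll": 0,"gripper": 0},{"tx": 0,"ty": 0,"tz": 0.085,"roll": 0,"gripper": -0.3},{"tx": 0,"ty": 0,"tz": 0.085,"roll": 0,"gripper": -1},{"tx": 0,"ty": 0,"tz": 0.085,"roll": 0,"gripper": -1},{"tx": 0,"ty": 0,"tz": 0.085,"roll": 0,"gripper": -1},{"tx": 0,"ty": 0,"tz": 0.085,"roll": 0,"gripper": -1},{"tx": 0,"ty": 0,"tz": 0.085,"roll": 0,"gripper": -1},{"tx": 0,"ty": 0,"tz": 0.085,"roll": 0,"gripper": -1}]' --squeeze 35

```text
time: 2.6
eef_pos: [0.5626, -0.2983, 0.0829]
tool_rot: [[0.999, -0.043, 0.0], [-0.043, -0.999, -0.0], [0.0, 0.0, -1.0]]
force: [-0.9, -0.2, 0.2]
gripper_width: 0.0003
finger_force: 0.0
```

```bash
python3 go.py .434 .3124 .230 -9.5
```

```text
t 2.6 p [ 0.5626 -0.2983  0.0829] yaw -2.45 w 0.0003 F [-0.9 -0.2  0.2] j [ 20.  36.   5. 109.  -5.  34. -65.]
d [-0.773 -3.023 -0.736] roll 0.0392
```

Run:
```python
from station import get_image
import cv2,numpy as np
a,d=get_image('top');np.savez('top1.npz',im=a,d=d);b,e=get_image('side');np.savez('side1.npz',im=b,d=e)
A=cv2.resize(a[110:250,400:540],(560,560))[:,:390];B=cv2.resize(b[60:160,270:370],(400,400));B=cv2.copyMakeBorder(B,0,160,0,0,0)
cv2.imwrite('pics/c1.png',np.hstack([A,B])[:,:,::-1])
```

```text
(no output)
```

View pics/c1.png

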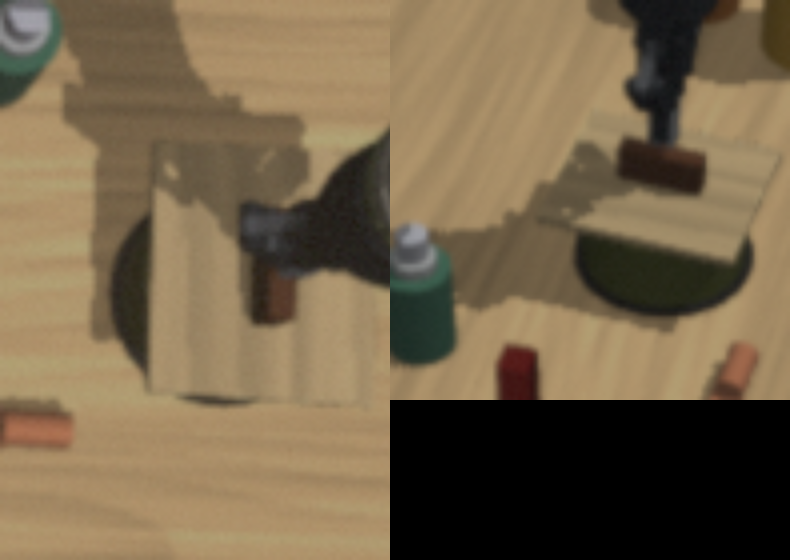

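Run:
```python
from h import *
v,u=np.mgrid[:400,:640]
def big(m):
    n,l,s,_=cv2.connectedComponentsWithStats(m.astype(np.uint8));return l==1+s[1:,4].argmax()
for f,n,B in(('side1.npz','side',(295,385,75,130)),('side0.npz','side',(295,385,75,130)),('top1.npz','top',(425,510,130,220)),('top0.npz','top',(425,510,130,220))):
    im,w=load(f,n);hsv=cv2.cvtColor(im,cv2.COLOR_RGB2HSV);z=w[...,2]
    b=(u>B[0])&(u<B[1])&(v>B[2])&(v<B[3])
    m=big(b&(z>.06)&(z<.085)&(hsv[...,2]>70));print(f,'lid',cover(m,w))
    X=w[m];A=np.c_[X[:,:2]-[.56,-.3],np.ones(len(X))];print(' plane',np.linalg.lstsq(A,X[:,2],rcond=None)[0].round(4))
    m=big(b&(hsv[...,1]>70)&(hsv[...,2]<75)&(z>.085)&(z<.13));print(' bar',cover(m,w),w[m].min(0).round(3),w[m].max(0).round(3),np.percentile(z[m],[5,50,95]).round(3))
    m=b&(z>.085)&(z<.2)&(hsv[...,1]<70);m=m&(z<z[m].min()+.04);print(' fing',m.sum(),w[m].min(0).round(3),w[m].max(0).round(3))
```

```text
side1.npz lid (1257, array([ 565.7, -300.9]), array([151.8, 161.5]), 87.7)
 plane [ 0.0015 -0.0027  0.0742]
 bar (142, array([ 562.9, -296.2]), array([17.5, 67.5]), 87.9) [ 0.529 -0.306  0.085] [ 0.597 -0.286  0.111] [0.087 0.099 0.107]
 fing 52 [ 0.553 -0.308  0.104] [ 0.574 -0.281  0.144]
side0.npz lid (1280, array([ 565.2, -298.9]), array([149. , 159.7]), 87.7)
 plane [ 0.0021 -0.0035  0.0742]
 bar (185, array([ 565.5, -296.9]), array([70.2, 21. ]), 1.6) [ 0.53  -0.308  0.085] [ 0.601 -0.286  0.11 ] [0.087 0.101 0.108]Traceback (most recent call last):
  File "<stdin>", line 11, in <module>
    return umr_minimum(a, axis, None, out, keepdims, initial, where)
ValueError: zero-size array to reduction operation minimum which has no identity
```

Run:
```python
from h import *
im,w=load('side1.npz','side')
for c in (334,337,339):
  for r in range(78,112,3): print(c,r,im[r,c],w[r,c].round(3))
im,w=load('top1.npz','top')
for r in range(158,188,3): print(r,[(im[r,c].tolist(),w[r,c].round(3).tolist()) for c in (463,468)])
```

```text
334 78 [68 70 71] [ 0.564 -0.251  0.211]
334 81 [57 58 60] [ 0.56  -0.238  0.21 ]
334 84 [24 23 26] [ 0.562 -0.244  0.195]
334 87 [46 41 35] [ 0.568 -0.269  0.165]
334 90 [105  94  75] [ 0.576 -0.299  0.131]
334 93 [103  93  74] [ 0.574 -0.291  0.125]
334 96 [53 40 33] [ 0.576 -0.3    0.107]
334 99 [44 32 24] [ 0.574 -0.293  0.101]
334 102 [39 27 19] [ 0.575 -0.297  0.086]
334 105 [47 34 25] [ 0.574 -0.295  0.075]
334 108 [136 119  89] [ 0.57  -0.282  0.075]
334 111 [153 134 100] [ 0.566 -0.268  0.075]
337 78 [23 24 26] [ 0.562 -0.276  0.194]
337 81 [38 41 43] [ 0.555 -0.25   0.203]
337 84 [24 24 27] [ 0.554 -0.248  0.194]
337 87 [16 17 15] [ 0.556 -0.259  0.175]
337 90 [23 23 26] [ 0.563 -0.285  0.144]
337 93 [21 22 23] [ 0.563 -0.286  0.132]
337 96 [50 41 38] [ 0.568 -0.306  0.104]
337 99 [46 30 21] [ 0.566 -0.298  0.099]
337 102 [37 25 17] [ 0.563 -0.291  0.093]
337 105 [40 29 22] [ 0.564 -0.293  0.08 ]
337 108 [100  88  66] [ 0.562 -0.289  0.071]
337 111 [157 136 102] [ 0.558 -0.273  0.073]
339 78 [22 22 23] [ 0.557 -0.28   0.192]
339 81 [22 24 24] [ 0.557 -0.284  0.178]
339 84 [
[... 554 characters left out ...]
, [0.604, -0.306, 0.073])]
164 [([74, 72, 72], [0.568, -0.243, 0.206]), ([72, 70, 71], [0.567, -0.251, 0.212])]
167 [([78, 76, 79], [0.562, -0.243, 0.205]), ([68, 65, 65], [0.56, -0.25, 0.213])]
170 [([49, 47, 46], [0.555, -0.242, 0.207]), ([72, 71, 73], [0.556, -0.255, 0.201])]
173 [([51, 46, 37], [0.551, -0.248, 0.191]), ([43, 40, 36], [0.551, -0.259, 0.192])]
176 [([57, 48, 36], [0.565, -0.291, 0.076]), ([50, 41, 32], [0.55, -0.27, 0.162])]
179 [([61, 51, 39], [0.558, -0.291, 0.077]), ([75, 53, 36], [0.554, -0.293, 0.103])]
182 [([55, 44, 33], [0.55, -0.29, 0.079]), ([83, 58, 44], [0.546, -0.293, 0.103])]
185 [([58, 50, 37], [0.543, -0.291, 0.075]), ([85, 58, 43], [0.539, -0.293, 0.104])]
```

>>> jog_arm --deltas '[{"tx": 0,"ty": 0,"tz": -0.1,"roll": 0,"gripper": -1},{"tx": 0,"ty": 0,"tz": -0.2,"roll": 0,"gripper": -1},{"tx": 0,"ty": 0,"tz": -0.25,"roll": 0,"gripper": -1},{"tx": 0,"ty": 0,"tz": -0.25,"roll": 0,"gripper": -1},{"tx": 0,"ty": 0,"tz": -0.25,"roll": 0,"gripper": -1},{"tx": 0,"ty": 0,"tz": -0.25,"roll": 0,"gripper": -1},{"tx": 0,"ty": 0,"tz": -0.25,"roll": 0,"gripper": -1},{"tx": 0,"ty": 0,"tz": -0.25,"roll": 0,"gripper": -1},{"tx": 0,"ty": 0,"tz": -0.25,"roll": 0,"gripper": -1},{"tx": 0,"ty": 0,"tz": -0.25,"roll": 0,"gripper": -1}]'

```text
time: 3.53
eef_pos: [0.5623, -0.2983, 0.1322]
tool_rot: [[0.999, -0.043, -0.001], [-0.043, -0.999, 0.0], [-0.001, -0.0, -1.0]]
force: [0.4, 0.2, 0.3]
gripper_width: 0.0003
finger_force: 0.0
```

```bash
python3 go.py .562 -.299 .081 -2.4
python3 - <<'E'
from station import get_image
from h import *
b,e=get_image('side');np.savez('side2.npz',im=b,d=e);w=cloud('side',e)
cv2.imwrite('pics/c2.png',cv2.resize(b[20:140,270:390],(600,600),interpolation=cv2.INTER_NEAREST)[:,:,::-1])
for r in range(60,100,2): print(r,[(b[r,c].tolist(),w[r,c].round(3).tolist()) for c in (334,338,342)])
E
```

```text
t 3.53 p [ 0.5623 -0.2983  0.1322] yaw -2.46 w 0.0003 F [0.4 0.2 0.3] j [ 19.  33.   6. 107.  -5.  40. -65.]
d [-0.001  0.004  0.256] roll -0.0003
60 [([55, 57, 58], [0.566, -0.255, 0.267]), ([19, 23, 23], [0.557, -0.263, 0.264]), ([19, 18, 21], [0.551, -0.283, 0.252])]
62 [([67, 69, 70], [0.566, -0.253, 0.262]), ([20, 19, 19], [0.559, -0.272, 0.251]), ([17, 18, 21], [0.55, -0.28, 0.247])]
64 [([66, 69, 70], [0.564, -0.247, 0.26]), ([27, 29, 30], [0.563, -0.287, 0.234]), ([21, 22, 23], [0.549, -0.279, 0.242])]
66 [([62, 64, 66], [0.562, -0.242, 0.257]), ([46, 47, 49], [0.555, -0.256, 0.249]), ([20, 21, 21], [0.55, -0.283, 0.232])]
68 [([35, 37, 38], [0.561, -0.238, 0.254]), ([26, 26, 30], [0.554, -0.254, 0.244]), ([22, 24, 25], [0.552, -0.293, 0.218])]
70 [([24, 25, 27], [0.564, -0.248, 0.24]), ([25, 28, 28], [0.554, -0.254, 0.238]), ([41, 39, 39], [0.552, -0.295, 0.21])]
72 [([22, 22, 22], [0.57, -0.27, 0.217]), ([23, 23, 25], [0.554, -0.256, 0.23]), ([46, 45, 43], [0.553, -0.299, 0.201])]
74 [([118, 100, 77], [0.645, -0.549, 0.003]), ([19, 20, 20], [0.557, -0.267, 0.215]), ([68, 67
[... 875 characters left out ...]
9, -0.001]), ([166, 140, 102], [0.597, -0.484, -0.002])]
90 [([159, 139, 105], [0.595, -0.368, 0.076]), ([167, 142, 103], [0.607, -0.467, -0.0]), ([170, 145, 105], [0.594, -0.473, -0.001])]
92 [([159, 138, 103], [0.593, -0.362, 0.072]), ([156, 136, 101], [0.58, -0.363, 0.075]), ([159, 138, 102], [0.568, -0.37, 0.072])]
94 [([143, 123, 92], [0.59, -0.351, 0.073]), ([156, 136, 102], [0.577, -0.353, 0.075]), ([157, 137, 102], [0.566, -0.361, 0.071])]
96 [([80, 56, 40], [0.576, -0.3, 0.107]), ([105, 84, 62], [0.564, -0.305, 0.106]), ([132, 113, 83], [0.561, -0.344, 0.077])]
98 [([65, 44, 33], [0.574, -0.292, 0.106]), ([75, 50, 34], [0.562, -0.298, 0.104]), ([78, 53, 38], [0.549, -0.296, 0.108])]
```

View pics/c2.png

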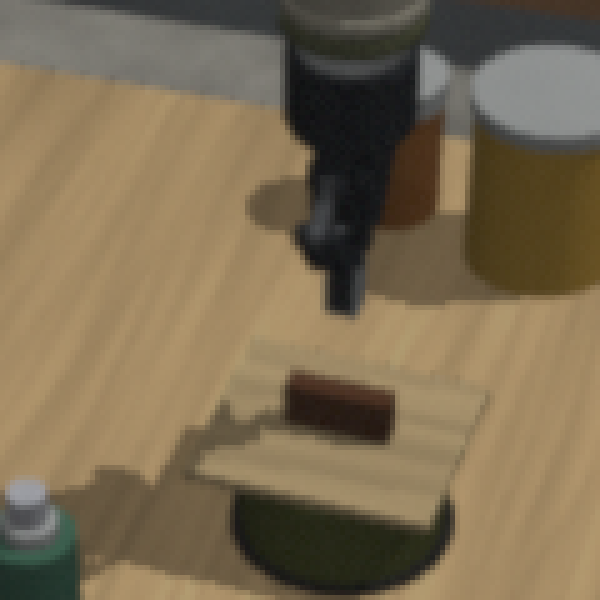

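>>> jog_arm --deltas '[{"tx": 0,"ty": 0,"tz": 0,"roll": 0,"gripper": 1},{"tx": 0,"ty": 0,"tz": 0,"roll": 0,"gripper": 1},{"tx": 0,"ty": 0,"tz": 0,"roll": 0,"gripper": 1},{"tx": 0,"ty": 0,"tz": 0,"roll": 0,"gripper": 1},{"tx": 0,"ty": 0,"tz": 0.1,"roll": 0,"gripper": 1},{"tx": 0,"ty": 0,"tz": 0.2,"roll": 0,"gripper": 1},{"tx": 0,"ty": 0,"tz": 0.3,"roll": 0,"gripper": 1},{"tx": 0,"ty": 0,"tz": 0.35,"roll": 0,"gripper": 1},{"tx": 0,"ty": 0,"tz": 0.38,"roll": 0,"gripper": 1},{"tx": 0,"ty": 0,"tz": 0.38,"roll": 0,"gripper": 1}]'

```text
time: 4.42
eef_pos: [0.5621, -0.2981, 0.0557]
tool_rot: [[0.999, -0.043, -0.002], [-0.043, -0.999, 0.001], [-0.002, -0.001, -1.0]]
force: [-0.5, 0.3, 0.4]
gripper_width: 0.0855
finger_force: 0.0
```

>>> jog_arm --deltas '[{"tx": 0,"ty": 0,"tz": 0.02,"roll": 0,"gripper": 1},{"tx": 0,"ty": 0,"tz": 0.04,"roll": 0,"gripper": 1},{"tx": 0,"ty": 0,"tz": 0.06,"roll": 0,"gripper": 1},{"tx": 0,"ty": 0,"tz": 0.06,"roll": 0,"gripper": 0},{"tx": 0,"ty": 0,"tz": 0.06,"roll": 0,"gripper": -0.5},{"tx": 0,"ty": 0,"tz": 0.06,"roll": 0,"gripper": -1},{"tx": 0,"ty": 0,"tz": 0.06,"roll": 0,"gripper": -1},{"tx": 0,"ty": 0,"tz": 0.06,"roll": 0,"gripper": -1},{"tx": 0,"ty": 0,"tz": 0.06,"roll": 0,"gripper": -1},{"tx": 0,"ty": 0,"tz": 0.06,"roll": 0,"gripper": -1}]' --squeeze 35

```text
time: 5.25
eef_pos: [0.5627, -0.2985, 0.0451]
tool_rot: [[0.999, -0.043, 0.0], [-0.043, -0.999, -0.0], [0.0, 0.0, -1.0]]
force: [-0.6, -0.4, 2.7]
gripper_width: 0.0174
finger_force: 34.7
```

```bash
python3 go.py .434 .3124 .230 -9.5
```

```text
t 5.25 p [ 0.5627 -0.2985  0.0451] yaw -2.46 w 0.0174 F [-0.6 -0.4  2.7] j [ 20.  39.   4. 110.  -5.  30. -64.]
d [-0.773 -3.024 -0.926] roll 0.0391
```

>>> jog_arm --deltas '[{"tx": 0,"ty": 0,"tz": -0.06,"roll": 0,"gripper": -1},{"tx": 0,"ty": 0,"tz": -0.16,"roll": 0,"gripper": -1},{"tx": 0,"ty": 0,"tz": -0.28,"roll": 0,"gripper": -1},{"tx": 0,"ty": 0,"tz": -0.4,"roll": 0,"gripper": -1},{"tx": 0,"ty": -0.03,"tz": -0.52,"roll": 0,"gripper": -1},{"tx": -0.03,"ty": -0.1,"tz": -0.62,"roll": 0,"gripper": -1},{"tx": -0.06,"ty": -0.2,"tz": -0.7,"roll": 0,"gripper": -1},{"tx": -0.1,"ty": -0.32,"tz": -0.73,"roll": 0,"gripper": -1},{"tx": -0.15,"ty": -0.45,"tz": -0.73,"roll": 0,"gripper": -1},{"tx": -0.2,"ty": -0.58,"tz": -0.73,"roll": 0,"gripper": -1}]'

```text
time: 6.08
eef_pos: [0.5272, -0.1799, 0.1921]
tool_rot: [[0.999, -0.044, 0.001], [-0.044, -0.999, -0.0], [0.001, 0.0, -1.0]]
force: [-0.3, 0.0, -1.0]
gripper_width: 0.0175
finger_force: 34.4
```

>>> jog_arm --deltas '[{"tx": -0.05,"ty": -0.13,"tz": 0,"roll": 0,"gripper": -1},{"tx": -0.1,"ty": -0.26,"tz": 0,"roll": 0,"gripper": -1},{"tx": -0.15,"ty": -0.39,"tz": 0,"roll": 0,"gripper": -1},{"tx": -0.2,"ty": -0.52,"tz": 0,"roll": 0,"gripper": -1},{"tx": -0.25,"ty": -0.65,"tz": 0,"roll": 0,"gripper": -1},{"tx": -0.3,"ty": -0.75,"tz": 0,"roll": 0,"gripper": -1},{"tx": -0.35,"ty": -0.83,"tz": 0,"roll": 0,"gripper": -1},{"tx": -0.4,"ty": -0.9,"tz": 0,"roll": 0,"gripper": -1},{"tx": -0.42,"ty": -0.96,"tz": 0,"roll": 0,"gripper": -1},{"tx": -0.45,"ty": -1,"tz": 0,"roll": 0,"gripper": -1}]'

```text
time: 6.92
eef_pos: [0.4459, 0.0242, 0.1914]
tool_rot: [[0.999, -0.042, 0.001], [-0.042, -0.999, 0.0], [0.001, -0.0, -1.0]]
force: [0.4, -0.2, -1.4]
gripper_width: 0.0178
finger_force: 34.4
```

```bash
python3 go.py .434 .3124 .180 -9.5
```

```text
t 6.92 p [0.4459 0.0242 0.1914] yaw -2.39 w 0.0178 F [ 0.4 -0.2 -1.4] j [ -14.   16.    5.  128.   -2.   36. -100.]
d [-0.12  -1.437  0.058] roll 0.0395
```

>>> jog_arm --deltas '[{"tx": -0.01,"ty": -0.08,"tz": 0,"roll": 0,"gripper": -1},{"tx": -0.02,"ty": -0.18,"tz": 0,"roll": 0,"gripper": -1},{"tx": -0.03,"ty": -0.3,"tz": 0,"roll": 0.01,"gripper": -1},{"tx": -0.04,"ty": -0.42,"tz": 0,"roll": 0.02,"gripper": -1},{"tx": -0.05,"ty": -0.54,"tz": 0,"roll": 0.03,"gripper": -1},{"tx": -0.06,"ty": -0.66,"tz": 0,"roll": 0.035,"gripper": -1},{"tx": -0.07,"ty": -0.78,"tz": 0,"roll": 0.04,"gripper": -1},{"tx": -0.08,"ty": -0.88,"tz": 0,"roll": 0.04,"gripper": -1},{"tx": -0.1,"ty": -0.95,"tz": 0,"roll": 0.04,"gripper": -1},{"tx": -0.12,"ty": -1,"tz": 0,"roll": 0.04,"gripper": -1}]'

```text
time: 7.75
eef_pos: [0.4306, 0.2253, 0.1911]
tool_rot: [[0.986, -0.167, 0.0], [-0.167, -0.986, 0.0], [0.0, -0.0, -1.0]]
force: [-0.7, 0.1, -1.0]
gripper_width: 0.0175
finger_force: 34.3
```

```bash
python3 go.py .434 .3124 .150 -9.5
```

```text
t 7.75 p [0.4306 0.2253 0.1911] yaw -9.6 w 0.0175 F [-0.7  0.1 -1. ] j [ -37.   19.    4.  123.   -2.   38. -132.]
d [-0.056 -0.432  0.206] roll -0.0005
```

>>> jog_arm --deltas '[{"tx": 0,"ty": -0.08,"tz": 0,"roll": 0,"gripper": -1},{"tx": -0.02,"ty": -0.18,"tz": 0.04,"roll": 0,"gripper": -1},{"tx": -0.04,"ty": -0.28,"tz": 0.1,"roll": 0,"gripper": -1},{"tx": -0.05,"ty": -0.36,"tz": 0.18,"roll": 0,"gripper": -1},{"tx": -0.056,"ty": -0.41,"tz": 0.27,"roll": 0,"gripper": -1},{"tx": -0.056,"ty": -0.432,"tz": 0.36,"roll": 0,"gripper": -1},{"tx": -0.056,"ty": -0.432,"tz": 0.44,"roll": 0,"gripper": -1},{"tx": -0.056,"ty": -0.432,"tz": 0.5,"roll": 0,"gripper": -1},{"tx": -0.056,"ty": -0.432,"tz": 0.54,"roll": 0,"gripper": -1},{"tx": -0.056,"ty": -0.432,"tz": 0.54,"roll": 0,"gripper": -1}]'

```text
time: 8.58
eef_pos: [0.434, 0.3103, 0.0814]
tool_rot: [[0.986, -0.168, -0.002], [-0.168, -0.986, -0.002], [-0.001, 0.002, -1.0]]
force: [-0.3, -0.2, -1.3]
gripper_width: 0.0175
finger_force: 34.3
```

```bash
python3 go.py .434 .3124 .055 -9.5;  python3 - <<'E'
from station import get_image
from h import *
b,e=get_image('side');a,d=get_image('top');np.savez('side3.npz',im=b,d=e);np.savez('top3.npz',im=a,d=d)
cv2.imwrite('pics/c3.png',np.hstack([cv2.resize(b[190:330,210:350],(380,380)),cv2.resize(a[130:270,170:310],(380,380))])[:,:,::-1])
for n,D in(('side',e),('top',d)):
    w=cloud(n,D);z=w[...,2];m=(z>.087)&(z<.115)&(w[...,1]>.15)&(w[...,1]<.45)&(w[...,0]<.52)&(w[...,0]>.3)
    k,l,s,_=cv2.connectedComponentsWithStats(m.astype(np.uint8));m=l==1+s[1:,4].argmax()
    X=w[m];A=np.c_[X[:,:2]-[.434,.312],np.ones(len(X))];print(n,cover(m,w),np.linalg.lstsq(A,X[:,2],rcond=None)[0].round(4))
E
```

```text
t 8.58 p [0.434  0.3103 0.0814] yaw -9.69 w 0.0175 F [-0.3 -0.2 -1.3] j [ -43.   31.    3.  123.   -3.   26. -138.]
d [-0.001 -0.011  0.132] roll -0.001
side (2939, array([436.6, 309.9]), array([142.1, 160.9]), 81.0) [-0.001  -0.0039  0.1105]
top (2680, array([434. , 309.4]), array([141. , 160.2]), 80.2) [-0.0013 -0.0004  0.1099]
```

View pics/c3.png

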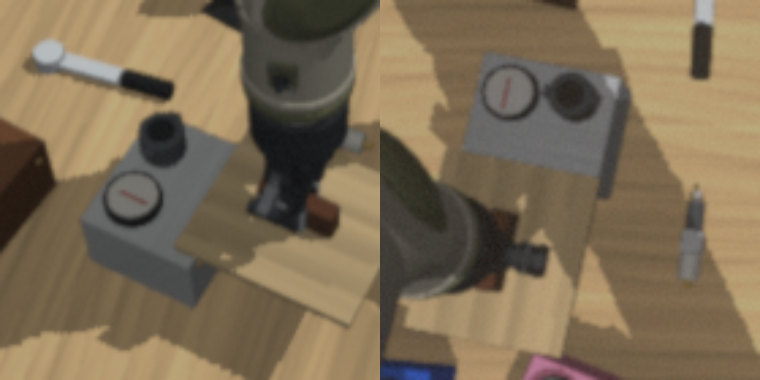

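Run:
```python
from h import *
im,w=load('top0.npz','top');hsv=cv2.cvtColor(im,cv2.COLOR_RGB2HSV);v,u=np.mgrid[:400,:640];z=w[...,2]
c=np.array([.5033,.3008]);ex=np.array([np.cos(np.radians(-9.6)),np.sin(np.radians(-9.6))]);ey=np.array([-ex[1],ex[0]])
for n,B in(('pink',(205,285,255,325)),('blue',(125,200,255,315))):
    m=(u>B[0])&(u<B[1])&(v>B[2])&(v<B[3])&(z>.06)&(z<.08)
    b=cv2.boxPoints(cv2.minAreaRect((w[m][:,:2]*1000).astype(np.float32)))/1000
    print(n,b.round(3).tolist(),'tester-front frame x,y',[( round(float((p-c)@ex),3),round(float((p-c)@ey),3)) for p in b])
```

```text
pink [[0.19599999487400055, 0.20399999618530273], [0.30000001192092896, 0.16500000655651093], [0.34599998593330383, 0.28700000047683716], [0.24199999868869781, 0.3269999921321869]] tester-front frame x,y [(-0.287, -0.147), (-0.178, -0.168), (-0.152, -0.04), (-0.262, -0.018)]
blue [[0.21799999475479126, 0.3840000033378601], [0.328000009059906, 0.37599998712539673], [0.3370000123977661, 0.5080000162124634], [0.2280000001192093, 0.515999972820282]] tester-front frame x,y [(-0.295, 0.035), (-0.185, 0.045), (-0.198, 0.176), (-0.308, 0.166)]
```

>>> jog_arm --deltas '[{"tx": 0.015,"ty": 0,"tz": 0,"roll": 0,"gripper": -1},{"tx": 0.03,"ty": 0,"tz": 0.02,"roll": 0,"gripper": -1},{"tx": 0.03,"ty": 0,"tz": 0.05,"roll": 0,"gripper": -1},{"tx": 0.03,"ty": 0,"tz": 0.08,"roll": 0,"gripper": -1},{"tx": 0.03,"ty": 0,"tz": 0.1,"roll": 0,"gripper": -1},{"tx": 0.03,"ty": 0,"tz": 0.12,"roll": 0,"gripper": -1},{"tx": 0.03,"ty": 0,"tz": 0.135,"roll": 0,"gripper": -1},{"tx": 0.03,"ty": 0,"tz": 0.15,"roll": 0,"gripper": -1},{"tx": 0.03,"ty": 0,"tz": 0.165,"roll": 0,"gripper": -1},{"tx": 0.03,"ty": 0,"tz": 0.18,"roll": 0,"gripper": -1}]' --squeeze 24

```text
time: 9.52
eef_pos: [0.4385, 0.31, 0.0467]
tool_rot: [[0.986, -0.167, -0.002], [-0.167, -0.986, -0.0], [-0.002, 0.001, -1.0]]
force: [-7.6, 0.5, 8.2]
gripper_width: 0.0174
finger_force: 36.4
```

>>> jog_arm --deltas '[{"tx": 0,"ty": 0,"tz": 0.01,"roll": 0,"gripper": -1},{"tx": 0,"ty": 0,"tz": 0.02,"roll": 0,"gripper": -1},{"tx": 0,"ty": 0,"tz": 0.03,"roll": 0,"gripper": -1},{"tx": 0,"ty": 0,"tz": 0.04,"roll": 0,"gripper": -1},{"tx": 0,"ty": 0,"tz": 0.05,"roll": 0,"gripper": -1},{"tx": 0,"ty": 0,"tz": 0.06,"roll": 0,"gripper": -1},{"tx": 0,"ty": 0,"tz": 0.065,"roll": 0,"gripper": -1},{"tx": 0,"ty": 0,"tz": 0.07,"roll": 0,"gripper": -1},{"tx": 0,"ty": 0,"tz": 0.07,"roll": 0,"gripper": -1},{"tx": 0,"ty": 0,"tz": 0.07,"roll": 0,"gripper": -1}]' --squeeze 20

```text
time: 10.35
eef_pos: [0.4376, 0.3101, 0.0327]
tool_rot: [[0.986, -0.166, -0.003], [-0.166, -0.986, -0.001], [-0.003, 0.001, -1.0]]
force: [-8.1, 0.9, 5.1]
gripper_width: 0.0174
finger_force: 39.2
```

Run:
```python
from station import get_image
from h import *
b,e=get_image('side');np.savez('side4.npz',im=b,d=e)
cv2.imwrite('pics/c4.png',cv2.resize(b[190:330,210:350],(560,560))[:,:,::-1])
w=cloud('side',e);z=w[...,2];hsv=cv2.cvtColor(b,cv2.COLOR_RGB2HSV)
m=(z>.02)&(z<.13)&(w[...,1]>.22)&(w[...,1]<.45)&(w[...,0]<.53)&(w[...,0]>.3)&(hsv[...,1]>60)&(hsv[...,2]>80)
X=w[m];A=np.c_[X[:,:2]-[.434,.312],np.ones(len(X))];print(m.sum(),np.linalg.lstsq(A,X[:,2],rcond=None)[0].round(4))
```

```text
3482 [0.1112 0.0173 0.0653]
```

View pics/c4.png

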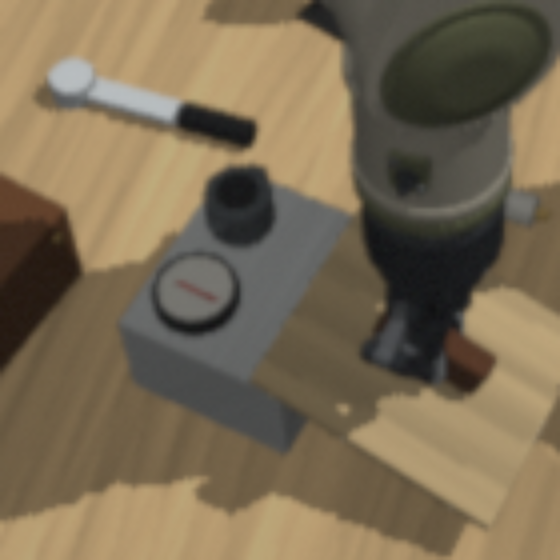

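>>> jog_arm --deltas '[{"tx": 0,"ty": 0,"tz": 0.01,"roll": 0,"gripper": -1},{"tx": 0,"ty": 0,"tz": 0.02,"roll": 0,"gripper": -1},{"tx": 0,"ty": 0,"tz": 0.03,"roll": 0,"gripper": -1},{"tx": 0,"ty": 0,"tz": 0.04,"roll": 0,"gripper": -1},{"tx": 0,"ty": 0,"tz": 0.045,"roll": 0,"gripper": -1},{"tx": 0,"ty": 0,"tz": 0.05,"roll": 0,"gripper": -1},{"tx": 0,"ty": 0,"tz": 0.055,"roll": 0,"gripper": -1},{"tx": 0,"ty": 0,"tz": 0.06,"roll": 0,"gripper": -1},{"tx": 0,"ty": 0,"tz": 0.065,"roll": 0,"gripper": -1},{"tx": 0,"ty": 0,"tz": 0.065,"roll": 0,"gripper": -1}]' --squeeze 20

```text
time: 11.23
eef_pos: [0.4385, 0.31, 0.0198]
tool_rot: [[0.986, -0.166, -0.002], [-0.166, -0.986, -0.0], [-0.002, 0.001, -1.0]]
force: [-5.8, -0.4, 7.0]
gripper_width: 0.0174
finger_force: 44.3
```

```bash
cat > lid.py <<'E'
from station import get_image
from h import *
b,e=get_image('side')
w=cloud('side',e);hsv=cv2.cvtColor(b,cv2.COLOR_RGB2HSV)
c=np.array([.5033,.3008]);a=np.radians(-9.6);ex=np.array([np.cos(a),np.sin(a)]);ey=np.array([-ex[1],ex[0]])
q=w[...,:2]-c;x=q@ex;y=q@ey;z=w[...,2]
m=(x<.05)&(x>-.15)&(abs(y)<.075)&(z>.01)&(z<.12)&(hsv[...,1]>50)
for lo in np.arange(-.15,.05,.01):
    k=m&(y>.03)&(y<.065)&(x>lo)&(x<lo+.01)
    if k.sum()>5: print(round(lo+.005,3),k.sum(),np.median(z[k]).round(4))
E
python3 lid.py
```

```text
-0.125 24 0.0149
-0.115 66 0.0179
-0.105 65 0.024
-0.095 69 0.0296
-0.085 68 0.0354
-0.075 71 0.0406
-0.065 64 0.0469
-0.055 67 0.053
-0.045 70 0.058
-0.035 64 0.0637
-0.025 70 0.0695
-0.015 72 0.0752
-0.005 74 0.0813
0.005 72 0.0869
0.015 32 0.0912
```

>>> jog_arm --deltas '[{"tx": 0,"ty": 0,"tz": 0.007,"roll": 0,"gripper": -1},{"tx": 0,"ty": 0,"tz": 0.014,"roll": 0,"gripper": -1},{"tx": 0,"ty": 0,"tz": 0.014,"roll": 0,"gripper": -1},{"tx": 0,"ty": 0,"tz": 0.014,"roll": 0,"gripper": -0.4},{"tx": 0,"ty": 0,"tz": 0.014,"roll": 0,"gripper": 0},{"tx": 0,"ty": 0,"tz": 0.014,"roll": 0,"gripper": 0},{"tx": 0,"ty": 0,"tz": 0.0,"roll": 0,"gripper": 0.2},{"tx": 0,"ty": 0,"tz": 0.0,"roll": 0,"gripper": 0.2},{"tx": 0,"ty": 0,"tz": 0.0,"roll": 0,"gripper": 0.2},{"tx": 0,"ty": 0,"tz": 0.0,"roll": 0,"gripper": 0.2}]'

```text
time: 12.12
eef_pos: [0.4403, 0.3098, 0.0198]
tool_rot: [[0.986, -0.168, 0.0], [-0.168, -0.986, 0.0], [0.0, -0.0, -1.0]]
force: [-0.4, 0.3, 0.0]
gripper_width: 0.0512
finger_force: 0.0
```

```bash
python3 lid.py|sed -n '1,40p';python3 go.py .434 .31 .16 0
```

```text
-0.115 50 0.0126
-0.105 65 0.0181
-0.095 70 0.0243
-0.085 69 0.0305
-0.075 71 0.0371
-0.065 71 0.0442
-0.055 74 0.0492
-0.045 66 0.0558
-0.035 65 0.0622
-0.025 71 0.068
-0.015 72 0.0745
-0.005 73 0.0808
0.005 75 0.0878
0.015 29 0.0915
t 12.17 p [0.4403 0.3099 0.0198] yaw -9.66 w 0.0515 F [-0.2  0.7 -0.1] j [ -42.   38.    2.  124.   -3.   19. -138.]
d [-0.031  0.004 -0.701] roll -0.0537
```

>>> jog_arm --deltas '[{"tx": 0,"ty": 0,"tz": -0.1,"roll": 0,"gripper": 0.2},{"tx": 0,"ty": 0,"tz": -0.25,"roll": 0,"gripper": 0.2},{"tx": 0,"ty": 0,"tz": -0.45,"roll": 0,"gripper": 0.2},{"tx": 0,"ty": 0,"tz": -0.65,"roll": 0,"gripper": 1},{"tx": 0,"ty": 0,"tz": -0.85,"roll": 0,"gripper": 1},{"tx": 0,"ty": 0.15,"tz": -0.95,"roll": 0,"gripper": 1},{"tx": 0,"ty": 0.35,"tz": -1,"roll": 0,"gripper": 1},{"tx": 0,"ty": 0.55,"tz": -1,"roll": 0,"gripper": 1},{"tx": 0,"ty": 0.75,"tz": -1,"roll": 0,"gripper": 1},{"tx": 0,"ty": 0.9,"tz": -1,"roll": 0,"gripper": 1}]'

```text
time: 13.0
eef_pos: [0.4088, 0.1294, 0.2201]
tool_rot: [[0.986, -0.169, 0.0], [-0.169, -0.986, -0.0], [0.0, 0.0, -1.0]]
force: [0.2, 0.2, 0.4]
gripper_width: 0.085
finger_force: 0.0
```

```bash
cat > st.py <<'E'
from station import get_image
from h import *
def plane(n,uv,z):
    p=camera_params(n);K=p['intrinsics'];E=p['extrinsics'];o=E[:3,3]
    r=np.c_[uv,np.ones(len(uv))]@np.linalg.inv(K).T@E[:3,:3].T
    return o+r*((z-o[2])/r[:,2])[:,None]
v,u=np.mgrid[:400,:640]
S={}
for n in('top','side'):
    im,d=get_image(n);w=cloud(n,d);hsv=cv2.cvtColor(im,cv2.COLOR_RGB2HSV);S[n]=(im,w)
    red=(hsv[...,1]>130)&((hsv[...,0]<8)|(hsv[...,0]>172))&(w[...,2]>.09)&(w[...,2]<.19)&(abs(w[...,0]-.56)<.08)&(abs(w[...,1])<.08)
    X=w[red];t=red&(w[...,2]>np.percentile(X[:,2],95)-.006)
    print(n,red.sum(),'zmax',np.percentile(X[:,2],95).round(4),'med',np.median(X,0).round(4),'top',t.sum(),np.mean(w[t],0).round(4),cover(t,w))
    bl=(hsv[...,2]<55)&(abs(w[...,2])<.012)&(abs(w[...,0]-.56)<.07)&(abs(w[...,1])<.07);print(' mat',cover(bl,w))
np.savez('bowl.npz',ti=S['top'][0],tw=S['top'][1],si=S['side'][0],sw=S['side'][1])
# bowl: rim points and beads
for n in S:
    im,w=S[n];z=w[...,2];q=w[...,:2]-[.56,-.3];r=np.hypot(q[...,0],q[...,1])
    m=(r<.09)&(z>.055)&(z<.072);(cx,cy),R=cv2.minEnclosingCircle((w[m][:,:2]*1000).astype(np.float32));print(n,'rim',m.sum(),round(cx,1),round(cy,1),round(R,1))
E
python3 st.py;python3 go.py .434 .31 .16 0
```

```text
top 142 zmax 0.17 med [0.5703 0.0121 0.1667] top 100 [0.5739 0.0112 0.1676] (100, array([574.9,  11. ]), array([23.4, 20.5]), 0.8)
 mat (564, array([563.4,   6.4]), array([91.3, 92.5]), 73.3)
side 211 zmax 0.171 med [0.5736 0.0199 0.1449] top 49 [0.576  0.0135 0.1694] (49, array([576.5,  12.7]), array([20.7, 20.9]), 5.5)
 mat (671, array([564.7,   7.3]), array([97.1, 96.6]), 73.8)
top rim 401 556.7 -297.7 70.2
side rim 184 567.3 -295.3 72.8
t 13.1 p [0.4084 0.1274 0.22  ] yaw -9.99 w 0.0853 F [0.1 1.6 0.1] j [ -30.   12.    6.  128.   -2.   40. -122.]
d [-0.032 -0.922  0.298] roll -0.0555
```

Run:
```python
import numpy as np,cv2
b=np.load('bowl.npz');t=b['ti'];s=b['si']
f=lambda a:cv2.resize(a,(380,280),interpolation=cv2.INTER_CUBIC)
g=np.vstack([np.hstack([f(t[155:190,320:367]),f(t[130:230,405:541])]),np.hstack([f(s[140:202,270:354]),f(s[75:145,290:385])])])
g=np.clip(g.astype(float)*1.6,0,255).astype(np.uint8)
cv2.imwrite('pics/c5.png',g[:,:,::-1])
```

```text
(no output)
```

View pics/c5.png

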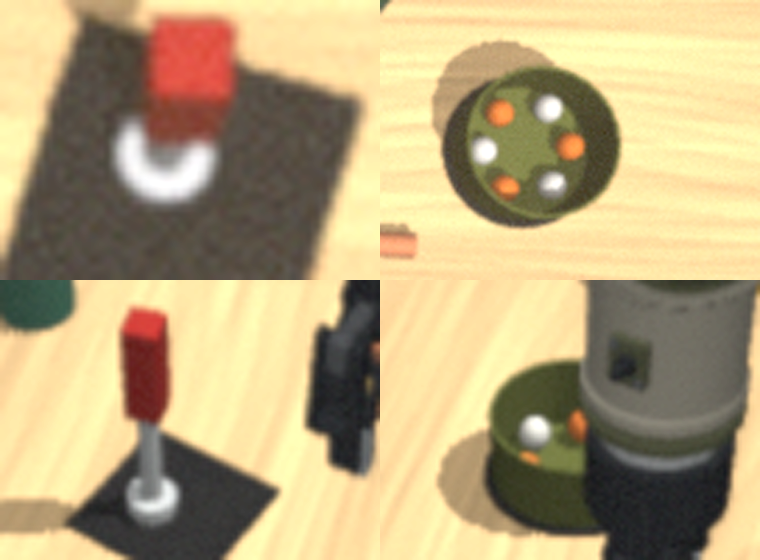

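```bash
python3 - <<'E'
from h import *
from scipy.optimize import least_squares
b=np.load('bowl.npz');im=b['ti'];w=b['tw'];z=w[...,2];hsv=cv2.cvtColor(im,cv2.COLOR_RGB2HSV)
m=(np.hypot(w[...,0]-.56,w[...,1]+.3)<.09)&(z>.060)&(z<.070);P=w[m][:,:2]
r=least_squares(lambda p:np.hypot(P[:,0]-p[0],P[:,1]-p[1])-p[2],[.56,-.3,.068],loss='soft_l1',f_scale=.002).x;print('rim fit',r.round(4),m.sum())
reg=(np.hypot(w[...,0]-.56,w[...,1]+.3)<.07)&(z<.04)&(z>.01)
C=[]
for n,k in(('or',(hsv[...,1]>150)&(hsv[...,0]<18)&(hsv[...,2]>90)),('wh',(hsv[...,1]<60)&(hsv[...,2]>90))):
    N,l,s,c=cv2.connectedComponentsWithStats((k&reg).astype(np.uint8))
    for i in range(1,N):
        if s[i,4]>8:
            q=np.median(w[l==i],0);C.append(q[:2]);d=q[:2]-r[:2];print(n,s[i,4],q.round(3),'r',np.hypot(*d).round(3),'ang',np.degrees(np.arctan2(d[1],d[0])).round())
C=np.array(C);f=least_squares(lambda p:np.hypot(C[:,0]-p[0],C[:,1]-p[1])-p[2],[.56,-.3,.043]).x;print('bead ring',f.round(4))
E
python3 go.py .5755 .012 .155 1
```

```text
rim fit [ 0.5565 -0.2971  0.0675] 307
or 71 [ 0.589 -0.27   0.026] r 0.042 ang 39.0
or 70 [ 0.559 -0.335  0.026] r 0.038 ang -87.0
or 56 [ 0.52  -0.274  0.027] r 0.043 ang 148.0
wh 75 [ 0.595 -0.316  0.026] r 0.043 ang -26.0
wh 70 [ 0.554 -0.255  0.026] r 0.042 ang 93.0
wh 54 [ 0.524 -0.318  0.027] r 0.039 ang -147.0
bead ring [ 0.5575 -0.2952  0.0411]
t 13.1 p [0.4084 0.1274 0.22  ] yaw -9.99 w 0.0853 F [0.1 1.6 0.1] j [ -30.   12.    6.  128.   -2.   40. -122.]
d [0.923 0.423 0.325] roll -0.0611
```

>>> jog_arm --deltas '[{"tx": 0.12,"ty": 0.055,"tz": 0,"roll": -0.02,"gripper": 1},{"tx": 0.27,"ty": 0.125,"tz": 0,"roll": -0.04,"gripper": 1},{"tx": 0.43,"ty": 0.195,"tz": 0,"roll": -0.06,"gripper": 1},{"tx": 0.59,"ty": 0.27,"tz": 0,"roll": -0.061,"gripper": 1},{"tx": 0.75,"ty": 0.34,"tz": 0,"roll": -0.061,"gripper": 1},{"tx": 0.86,"ty": 0.395,"tz": 0,"roll": -0.061,"gripper": 1},{"tx": 0.92,"ty": 0.423,"tz": 0.08,"roll": -0.061,"gripper": 1},{"tx": 0.92,"ty": 0.423,"tz": 0.16,"roll": -0.061,"gripper": 1},{"tx": 0.92,"ty": 0.423,"tz": 0.22,"roll": -0.061,"gripper": 1},{"tx": 0.92,"ty": 0.423,"tz": 0.22,"roll": -0.061,"gripper": 1}]'

```text
time: 13.93
eef_pos: [0.5761, 0.0184, 0.1732]
tool_rot: [[1.0, 0.023, -0.004], [0.023, -1.0, -0.0], [-0.004, 0.0, -1.0]]
force: [-1.0, -0.7, 0.2]
gripper_width: 0.0854
finger_force: 0.0
```

```bash
python3 go.py .575 .012 .094 1
```

```text
t 13.93 p [0.5761 0.0184 0.1732] yaw 1.33 w 0.0854 F [-1.  -0.7  0.2] j [-12.  26.   6. 113.  -4.  41. -92.]
d [-0.004  0.032  0.396] roll 0.0018
```

>>> jog_arm --deltas '[{"tx": -0.004,"ty": 0.032,"tz": 0.1,"roll": 0,"gripper": 1},{"tx": -0.004,"ty": 0.032,"tz": 0.22,"roll": 0,"gripper": 1},{"tx": -0.004,"ty": 0.032,"tz": 0.32,"roll": 0,"gripper": 1},{"tx": -0.004,"ty": 0.032,"tz": 0.39,"roll": 0,"gripper": 1},{"tx": -0.004,"ty": 0.032,"tz": 0.395,"roll": 0,"gripper": 0.2},{"tx": -0.004,"ty": 0.032,"tz": 0.395,"roll": 0,"gripper": -0.2},{"tx": -0.004,"ty": 0.032,"tz": 0.395,"roll": 0,"gripper": -1},{"tx": -0.004,"ty": 0.032,"tz": 0.395,"roll": 0,"gripper": -1},{"tx": -0.004,"ty": 0.032,"tz": 0.395,"roll": 0,"gripper": -1},{"tx": -0.004,"ty": 0.032,"tz": 0.395,"roll": 0,"gripper": -1}]' --squeeze 70

```text
time: 14.77
eef_pos: [0.5773, 0.0116, 0.098]
tool_rot: [[1.0, 0.023, 0.002], [0.023, -1.0, 0.0], [0.002, -0.0, -1.0]]
force: [-0.2, -0.9, 6.8]
gripper_width: 0.0228
finger_force: 69.1
```

```bash
python3 go.py .5565 -.2965 .2 1
```

```text
t 14.77 p [0.5773 0.0116 0.098 ] yaw 1.32 w 0.0228 F [-0.2 -0.9  6.8] j [-10.  32.   5. 117.  -5.  31. -90.]
d [-0.138  1.538 -0.51 ] roll 0.0018
```

>>> jog_arm --deltas '[{"tx": 0,"ty": 0,"tz": -0.08,"roll": 0,"gripper": -1},{"tx": 0,"ty": 0,"tz": -0.18,"roll": 0,"gripper": -1},{"tx": 0,"ty": 0,"tz": -0.3,"roll": 0,"gripper": -1},{"tx": 0,"ty": 0,"tz": -0.42,"roll": 0,"gripper": -1},{"tx": 0,"ty": 0.05,"tz": -0.5,"roll": 0,"gripper": -1},{"tx": -0.02,"ty": 0.15,"tz": -0.55,"roll": 0,"gripper": -1},{"tx": -0.04,"ty": 0.27,"tz": -0.55,"roll": 0,"gripper": -1},{"tx": -0.06,"ty": 0.4,"tz": -0.55,"roll": 0,"gripper": -1},{"tx": -0.08,"ty": 0.53,"tz": -0.55,"roll": 0,"gripper": -1},{"tx": -0.1,"ty": 0.66,"tz": -0.55,"roll": 0,"gripper": -1}]' --squeeze 100

```text
time: 15.6
eef_pos: [0.559, -0.1218, 0.2072]
tool_rot: [[1.0, 0.023, 0.0], [0.023, -1.0, 0.0], [0.0, -0.0, -1.0]]
force: [0.1, -0.3, -3.0]
gripper_width: 0.0229
finger_force: 97.9
```

>>> jog_arm --deltas '[{"tx": -0.01,"ty": 0.13,"tz": 0,"roll": 0,"gripper": -1},{"tx": -0.02,"ty": 0.26,"tz": 0,"roll": 0,"gripper": -1},{"tx": -0.03,"ty": 0.39,"tz": 0,"roll": 0,"gripper": -1},{"tx": -0.038,"ty": 0.52,"tz": 0,"roll": 0,"gripper": -1},{"tx": -0.038,"ty": 0.64,"tz": 0,"roll": 0,"gripper": -1},{"tx": -0.038,"ty": 0.74,"tz": 0,"roll": 0,"gripper": -1},{"tx": -0.038,"ty": 0.81,"tz": 0,"roll": 0,"gripper": -1},{"tx": -0.038,"ty": 0.86,"tz": 0,"roll": 0,"gripper": -1},{"tx": -0.038,"ty": 0.875,"tz": 0,"roll": 0,"gripper": -1},{"tx": -0.038,"ty": 0.878,"tz": 0,"roll": 0,"gripper": -1}]'

```text
time: 16.43
eef_pos: [0.5559, -0.2964, 0.2067]
tool_rot: [[1.0, 0.023, -0.0], [0.023, -1.0, 0.0], [-0.0, -0.0, -1.0]]
force: [0.3, 0.3, -1.8]
gripper_width: 0.0229
finger_force: 97.9
```

```bash
python3 go.py .5565 -.2965 .103 1
python3 - <<'E'
from station import get_image
from h import *
g=[]
for n,(a,b,c,d) in(('top',(130,230,405,541)),('side',(40,150,270,405))):
    im,D=get_image(n);w=cloud(n,D);z=w[...,2];g.append(cv2.resize(im[a:b,c:d],(390,320)))
    hsv=cv2.cvtColor(im,cv2.COLOR_RGB2HSV)
    m=(np.hypot(w[...,0]-.556,w[...,1]+.296)<.05)&(z>.085)&(z<.17);k=m&(hsv[...,1]<90)
    for lo in np.arange(.08,.29,.015):
        q=(np.hypot(w[...,0]-.556,w[...,1]+.296)<.04)&(z>lo)&(z<lo+.015)
        if q.sum()>4: print(n,lo.round(3),q.sum(),np.median(w[q],0).round(3),np.ptp(w[q],0).round(3))
cv2.imwrite('pics/c6.png',np.clip(np.hstack(g)*1.4,0,255).astype(np.uint8)[:,:,::-1])
E
```

```text
t 16.43 p [ 0.5559 -0.2964  0.2067] yaw 1.31 w 0.0229 F [ 0.3  0.3 -1.8] j [ 18.  27.   8. 105.  -5.  48. -61.]
d [0.003 0.001 0.518] roll 0.0017
top 0.11 60 [ 0.549 -0.29   0.124] [0.03  0.029 0.013]
top 0.125 68 [ 0.55  -0.292  0.127] [0.029 0.029 0.015]
top 0.14 15 [ 0.551 -0.291  0.145] [0.012 0.009 0.012]
top 0.155 20 [ 0.551 -0.292  0.16 ] [0.012 0.008 0.015]
top 0.17 21 [ 0.549 -0.291  0.176] [0.01  0.009 0.015]
top 0.2 30 [ 0.548 -0.286  0.211] [0.021 0.021 0.01 ]
top 0.215 25 [ 0.542 -0.288  0.225] [0.009 0.021 0.014]
top 0.23 19 [ 0.542 -0.288  0.238] [0.006 0.027 0.011]
top 0.245 29 [ 0.543 -0.286  0.25 ] [0.006 0.043 0.012]
top 0.26 42 [ 0.542 -0.294  0.268] [0.006 0.043 0.014]
top 0.275 59 [ 0.545 -0.277  0.287] [0.02  0.056 0.015]
side 0.11 30 [ 0.557 -0.286  0.121] [0.029 0.036 0.012]
side 0.125 49 [ 0.555 -0.292  0.128] [0.029 0.03  0.014]
side 0.14 22 [ 0.556 -0.292  0.148] [0.014 0.012 0.013]
side 0.155 19 [ 0.555 -0.294  0.163] [0.013 0.011 0.014]
side 0.17 22 [ 0.557 -0.294  0.178] [0.013 0.012 0.013]
side 0.185 14 [ 0.554 -0.292  0.194] [0.009 0.01  0.013]
side 0.2 26 [ 0.554 -0.287  0.211] [0.025 0.021 0.014]
side 0.215 47 [ 0.554 -0.286  0.223] [0.024 0.023 0.015]
side 0.23 26 [ 0.552 -0.285  0.238] [0.023 0.024 0.014]
side 0.245 41 [ 0.553 -0.278  0.252] [0.022 0.035 0.014]
side 0.26 45 [ 0.55  -0.277  0.267] [0.024 0.037 0.015]
side 0.275 26 [ 0.546 -0.288  0.284] [0.024 0.072 0.014]
```

View pics/c6.png

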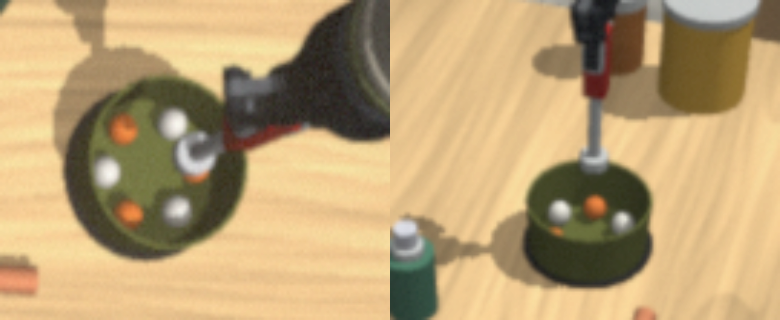

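>>> jog_arm --deltas '[{"tx": 0.003,"ty": 0,"tz": 0.06,"roll": 0,"gripper": -1},{"tx": 0.003,"ty": 0,"tz": 0.13,"roll": 0,"gripper": -1},{"tx": 0.003,"ty": 0,"tz": 0.2,"roll": 0,"gripper": -1},{"tx": 0.003,"ty": 0,"tz": 0.27,"roll": 0,"gripper": -1},{"tx": 0.003,"ty": 0,"tz": 0.34,"roll": 0,"gripper": -1},{"tx": 0.003,"ty": 0,"tz": 0.4,"roll": 0,"gripper": -1},{"tx": 0.003,"ty": 0,"tz": 0.45,"roll": 0,"gripper": -1},{"tx": 0.003,"ty": 0,"tz": 0.48,"roll": 0,"gripper": -1},{"tx": 0.003,"ty": 0,"tz": 0.5,"roll": 0,"gripper": -1},{"tx": 0.003,"ty": 0,"tz": 0.505,"roll": 0,"gripper": -1}]'

```text
time: 17.37
eef_pos: [0.5565, -0.2962, 0.1051]
tool_rot: [[1.0, 0.023, -0.001], [0.023, -1.0, 0.0], [-0.001, -0.0, -1.0]]
force: [0.6, 0.6, -1.8]
gripper_width: 0.0229
finger_force: 98.2
```

>>> jog_arm --deltas '[{"tx": -0.02,"ty": 0,"tz": 0,"roll": 0,"gripper": -1},{"tx": -0.04,"ty": 0,"tz": 0,"roll": 0,"gripper": -1},{"tx": -0.06,"ty": 0,"tz": 0,"roll": 0,"gripper": -1},{"tx": -0.08,"ty": 0,"tz": 0,"roll": 0,"gripper": -1},{"tx": -0.1,"ty": 0,"tz": 0,"roll": 0,"gripper": -1},{"tx": -0.12,"ty": 0,"tz": 0,"roll": 0,"gripper": -1},{"tx": -0.14,"ty": 0,"tz": 0,"roll": 0,"gripper": -1},{"tx": -0.155,"ty": 0,"tz": 0,"roll": 0,"gripper": -1},{"tx": -0.17,"ty": 0,"tz": 0,"roll": 0,"gripper": -1},{"tx": -0.17,"ty": 0,"tz": 0,"roll": 0,"gripper": -1}]'

```text
time: 18.2
eef_pos: [0.5258, -0.2985, 0.107]
tool_rot: [[1.0, 0.023, 0.007], [0.023, -1.0, -0.003], [0.007, 0.003, -1.0]]
force: [7.6, -0.9, -3.4]
gripper_width: 0.0232
finger_force: 98.2
```

```bash
python3 go.py .5225 -.2965 .105 1
python3 - <<'E'
import numpy as np
for s in (180,60,-60):
    a=np.radians(s-12*np.arange(11));p=.17*np.c_[np.cos(a),-np.sin(a)]
    print([dict(tx=round(float(x),3),ty=round(float(y),3)) for x,y in (p-p[0])[1:]])
E
```

```text
t 18.2 p [ 0.5258 -0.2985  0.107 ] yaw 1.32 w 0.0232 F [ 7.6 -0.9 -3.4] j [ 20.  33.   6. 113.  -6.  34. -59.]
d [-0.017 -0.011  0.01 ] roll 0.0018
[{'tx': 0.004, 'ty': -0.035}, {'tx': 0.015, 'ty': -0.069}, {'tx': 0.032, 'ty': -0.1}, {'tx': 0.056, 'ty': -0.126}, {'tx': 0.085, 'ty': -0.147}, {'tx': 0.117, 'ty': -0.162}, {'tx': 0.152, 'ty': -0.169}, {'tx': 0.188, 'ty': -0.169}, {'tx': 0.223, 'ty': -0.162}, {'tx': 0.255, 'ty': -0.147}]
[{'tx': 0.029, 'ty': 0.021}, {'tx': 0.053, 'ty': 0.047}, {'tx': 0.07, 'ty': 0.078}, {'tx': 0.081, 'ty': 0.112}, {'tx': 0.085, 'ty': 0.147}, {'tx': 0.081, 'ty': 0.183}, {'tx': 0.07, 'ty': 0.216}, {'tx': 0.053, 'ty': 0.247}, {'tx': 0.029, 'ty': 0.274}, {'tx': 0.0, 'ty': 0.294}]
[{'tx': -0.032, 'ty': 0.014}, {'tx': -0.067, 'ty': 0.022}, {'tx': -0.103, 'ty': 0.022}, {'tx': -0.138, 'ty': 0.014}, {'tx': -0.17, 'ty': 0.0}, {'tx': -0.199, 'ty': -0.021}, {'tx': -0.223, 'ty': -0.047}, {'tx': -0.24, 'ty': -0.078}, {'tx': -0.251, 'ty': -0.112}, {'tx': -0.255, 'ty': -0.147}]
```

>>> jog_arm --deltas '[{"tx": 0.004,"ty": -0.035,"tz": 0,"roll": 0,"gripper": -1},{"tx": 0.015,"ty": -0.069,"tz": 0,"roll": 0,"gripper": -1},{"tx": 0.032,"ty": -0.1,"tz": 0,"roll": 0,"gripper": -1},{"tx": 0.056,"ty": -0.126,"tz": 0,"roll": 0,"gripper": -1},{"tx": 0.085,"ty": -0.147,"tz": 0,"roll": 0,"gripper": -1},{"tx": 0.117,"ty": -0.162,"tz": 0,"roll": 0,"gripper": -1},{"tx": 0.152,"ty": -0.169,"tz": 0,"roll": 0,"gripper": -1},{"tx": 0.188,"ty": -0.169,"tz": 0,"roll": 0,"gripper": -1},{"tx": 0.223,"ty": -0.162,"tz": 0,"roll": 0,"gripper": -1},{"tx": 0.255,"ty": -0.147,"tz": 0,"roll": 0,"gripper": -1}]'

```text
time: 19.03
eef_pos: [0.5703, -0.2737, 0.1064]
tool_rot: [[1.0, 0.019, -0.002], [0.019, -1.0, -0.008], [-0.002, 0.007, -1.0]]
force: [-6.9, -13.9, 2.0]
gripper_width: 0.023
finger_force: 100.6
```

```bash
python3 go.py .5735 -.267 .105 1
cat > bd.py <<'E'
from station import get_image
from h import *
g=[]
for n,(a,b,c,d) in(('top',(130,230,405,541)),('side',(40,150,270,405))):
    im,D=get_image(n);w=cloud(n,D);z=w[...,2];g.append(cv2.resize(im[a:b,c:d],(390,320)))
    hsv=cv2.cvtColor(im,cv2.COLOR_RGB2HSV)
    for lo in (.045,.06,.075,.09,.105,.12):
        q=(np.hypot(w[...,0]-.556,w[...,1]+.296)<.055)&(z>lo)&(z<lo+.015)&(hsv[...,1]<70)
        if q.sum()>4: print(n,lo,q.sum(),np.median(w[q],0).round(3))
    C=lambda k:[(int(s[4]),) for s in cv2.connectedComponentsWithStats(k.astype(np.uint8))[2][1:] if s[4]>5]
    reg=(np.hypot(w[...,0]-.556,w[...,1]+.296)<.09)&(z<.06)&(z>.01)
    for nm,k in(('or',(hsv[...,1]>150)&(hsv[...,0]<18)&(hsv[...,2]>80)),('wh',(hsv[...,1]<60)&(hsv[...,2]>85))):
        N,l,s,_=cv2.connectedComponentsWithStats((k&reg).astype(np.uint8))
        for i in range(1,N):
            if s[i,4]>8: q=np.median(w[l==i],0);print(' ',nm,s[i,4],q.round(3),'r',np.hypot(q[0]-.5565,q[1]+.2965).round(3))
cv2.imwrite('pics/bd.png',np.clip(np.hstack(g)*1.4,0,255).astype(np.uint8)[:,:,::-1])
E
python3 bd.py
```

```text
t 19.03 p [ 0.5703 -0.2737  0.1064] yaw 1.1 w 0.023 F [ -6.9 -13.9   2. ] j [ 16.  34.   7. 109.  -6.  37. -63.]
d [ 0.016 -0.033  0.007] roll 0.0005
top 0.045 11 [ 0.567 -0.272  0.055]
top 0.06 10 [ 0.567 -0.271  0.068]
top 0.075 5 [ 0.567 -0.27   0.08 ]
  or 58 [ 0.599 -0.269  0.026] r 0.051
  or 76 [ 0.559 -0.335  0.026] r 0.039
  or 34 [ 0.524 -0.263  0.027] r 0.046
  wh 142 [ 0.567 -0.268  0.026] r 0.03
  wh 58 [ 0.517 -0.323  0.027] r 0.048
side 0.045 18 [ 0.572 -0.273  0.052]
side 0.06 14 [ 0.572 -0.273  0.069]
side 0.075 14 [ 0.573 -0.273  0.082]
side 0.09 9 [ 0.574 -0.271  0.095]
  or 45 [ 0.562 -0.333  0.026] r 0.037
  wh 34 [ 0.598 -0.312  0.028] r 0.045
  wh 30 [ 0.52  -0.321  0.027] r 0.044
  wh 10 [ 0.567 -0.278  0.03 ] r 0.021
```

View pics/bd.png

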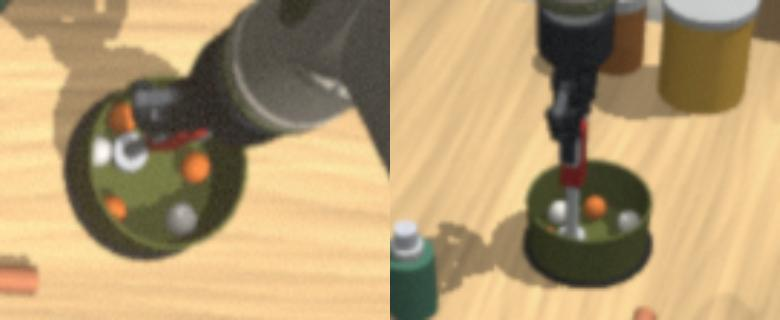

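>>> jog_arm --deltas '[{"tx": -0.025,"ty": 0.04,"tz": 0,"roll": 0,"gripper": -1},{"tx": -0.055,"ty": 0.095,"tz": 0,"roll": 0,"gripper": -1},{"tx": -0.085,"ty": 0.147,"tz": 0,"roll": 0,"gripper": -1},{"tx": -0.115,"ty": 0.144,"tz": 0,"roll": 0,"gripper": -1},{"tx": -0.15,"ty": 0.14,"tz": 0,"roll": 0,"gripper": -1},{"tx": -0.185,"ty": 0.136,"tz": 0,"roll": 0,"gripper": -1},{"tx": -0.22,"ty": 0.132,"tz": 0,"roll": 0,"gripper": -1},{"tx": -0.25,"ty": 0.13,"tz": 0,"roll": 0,"gripper": -1},{"tx": -0.274,"ty": 0.127,"tz": 0,"roll": 0,"gripper": -1},{"tx": -0.274,"ty": 0.127,"tz": 0,"roll": 0,"gripper": -1}]'

```text
time: 19.97
eef_pos: [0.5175, -0.293, 0.1058]
tool_rot: [[1.0, 0.023, -0.001], [0.023, -1.0, 0.0], [-0.001, -0.0, -1.0]]
force: [0.1, 1.1, -2.2]
gripper_width: 0.023
finger_force: 99.7
```

```bash
python3 go.py .5187 -.2925 .105 1; python3 bd.py
```

```text
t 19.97 p [ 0.5175 -0.293   0.1058] yaw 1.32 w 0.023 F [ 0.1  1.1 -2.2] j [ 20.  32.   6. 114.  -6.  34. -59.]
d [ 0.006 -0.002  0.004] roll 0.0018
top 0.045 14 [ 0.516 -0.289  0.053]
top 0.06 12 [ 0.514 -0.289  0.068]
top 0.075 5 [ 0.515 -0.288  0.08 ]
top 0.105 7 [ 0.504 -0.29   0.114]
  or 57 [ 0.598 -0.27   0.027] r 0.049
  or 35 [ 0.565 -0.334  0.026] r 0.039
  or 36 [ 0.525 -0.264  0.028] r 0.045
  wh 76 [ 0.594 -0.316  0.025] r 0.042
  wh 48 [ 0.568 -0.251  0.027] r 0.047
  wh 75 [ 0.516 -0.29   0.025] r 0.041
  wh 12 [ 0.511 -0.323  0.028] r 0.052
side 0.045 14 [ 0.52  -0.291  0.052]
side 0.06 20 [ 0.52  -0.29   0.068]
side 0.075 16 [ 0.52  -0.29   0.081]
side 0.09 8 [ 0.52  -0.29   0.095]
  or 45 [ 0.561 -0.334  0.025] r 0.038
  wh 42 [ 0.597 -0.314  0.026] r 0.044
  wh 15 [ 0.516 -0.32   0.028] r 0.047
```

```bash
cat > arc.py <<'E'
import sys,numpy as np
r0,a0,r,st,n=[float(x) for x in sys.argv[1:]]   # start radius/angle (units,deg), radius, step, calls
f=lambda r,a:np.array([r*np.cos(np.radians(a)),-r*np.sin(np.radians(a))])
p=f(r0,a0);a=a0
for c in range(int(n)):
    q=[]
    for i in range(10): a-=st;q.append((f(r,a)-p).round(3).tolist())
    print(q,round(a)); p=f(r,a)
E
python3 arc.py .19 174 .2 9 3
```

```text
[[-0.004, -0.032], [0.006, -0.061], [0.021, -0.089], [0.04, -0.114], [0.063, -0.136], [0.089, -0.153], [0.117, -0.167], [0.147, -0.176], [0.178, -0.18], [0.21, -0.179]] 84
[[0.031, 0.006], [0.06, 0.016], [0.088, 0.031], [0.113, 0.05], [0.135, 0.073], [0.152, 0.099], [0.166, 0.127], [0.175, 0.157], [0.179, 0.188], [0.178, 0.22]] -6
[[-0.006, 0.031], [-0.016, 0.06], [-0.031, 0.088], [-0.05, 0.113], [-0.073, 0.135], [-0.099, 0.152], [-0.127, 0.166], [-0.157, 0.175], [-0.188, 0.179], [-0.22, 0.178]] -96
```

>>> jog_arm --deltas '[{"tx": -0.004,"ty": -0.032,"tz": 0,"roll": 0,"gripper": -1},{"tx": 0.006,"ty": -0.061,"tz": 0,"roll": 0,"gripper": -1},{"tx": 0.021,"ty": -0.089,"tz": 0,"roll": 0,"gripper": -1},{"tx": 0.04,"ty": -0.114,"tz": 0,"roll": 0,"gripper": -1},{"tx": 0.063,"ty": -0.136,"tz": 0,"roll": 0,"gripper": -1},{"tx": 0.089,"ty": -0.153,"tz": 0,"roll": 0,"gripper": -1},{"tx": 0.117,"ty": -0.167,"tz": 0,"roll": 0,"gripper": -1},{"tx": 0.147,"ty": -0.176,"tz": 0,"roll": 0,"gripper": -1},{"tx": 0.178,"ty": -0.18,"tz": 0,"roll": 0,"gripper": -1},{"tx": 0.21,"ty": -0.179,"tz": 0,"roll": 0,"gripper": -1}]'

```text
time: 20.9
eef_pos: [0.5599, -0.2659, 0.1078]
tool_rot: [[1.0, 0.018, 0.003], [0.018, -1.0, -0.012], [0.003, 0.012, -1.0]]
force: [-5.4, -21.2, 3.2]
gripper_width: 0.0231
finger_force: 109.8
```

```bash
python3 go.py .5607 -.2567 .105 1; python3 bd.py | grep -v 0.0[5-9]..$
```

```text
t 20.9 p [ 0.5599 -0.2659  0.1078] yaw 1.06 w 0.0231 F [ -5.4 -21.2   3.2] j [ 15.  34.   7. 111.  -6.  35. -63.]
d [ 0.005 -0.046  0.013] roll 0.0003
  or 22 [ 0.598 -0.264  0.022] r 0.053
  or 74 [ 0.559 -0.335  0.026] r 0.039
  or 32 [ 0.54  -0.252  0.029] r 0.047
  wh 138 [ 0.56  -0.263  0.027] r 0.033
  wh 60 [ 0.517 -0.323  0.027] r 0.047
  or 32 [ 0.558 -0.334  0.026] r 0.038
  wh 41 [ 0.597 -0.313  0.027] r 0.044
  wh 29 [ 0.52  -0.32   0.028] r 0.044
```

```bash
python3 arc.py .2 84 .17 9 5
```

```text
[[0.023, 0.035], [0.048, 0.044], [0.072, 0.056], [0.093, 0.073], [0.111, 0.092], [0.126, 0.114], [0.138, 0.138], [0.145, 0.164], [0.149, 0.19], [0.148, 0.217]] -6
[[-0.005, 0.026], [-0.014, 0.051], [-0.026, 0.075], [-0.043, 0.096], [-0.062, 0.114], [-0.084, 0.129], [-0.108, 0.141], [-0.134, 0.149], [-0.16, 0.152], [-0.187, 0.151]] -96
[[-0.026, -0.005], [-0.051, -0.014], [-0.075, -0.026], [-0.096, -0.043], [-0.114, -0.062], [-0.129, -0.084], [-0.141, -0.108], [-0.149, -0.134], [-0.152, -0.16], [-0.151, -0.187]] -186
[[0.005, -0.026], [0.014, -0.051], [0.026, -0.075], [0.043, -0.096], [0.062, -0.114], [0.084, -0.129], [0.108, -0.141], [0.134, -0.149], [0.16, -0.152], [0.187, -0.151]] -276
[[0.026, 0.005], [0.051, 0.014], [0.075, 0.026], [0.096, 0.043], [0.114, 0.062], [0.129, 0.084], [0.141, 0.108], [0.149, 0.134], [0.152, 0.16], [0.151, 0.187]] -366
```

>>> jog_arm --deltas '[{"tx": 0.023,"ty": 0.035,"tz": 0,"roll": 0,"gripper": -1},{"tx": 0.048,"ty": 0.044,"tz": 0,"roll": 0,"gripper": -1},{"tx": 0.072,"ty": 0.056,"tz": 0,"roll": 0,"gripper": -1},{"tx": 0.093,"ty": 0.073,"tz": 0,"roll": 0,"gripper": -1},{"tx": 0.111,"ty": 0.092,"tz": 0,"roll": 0,"gripper": -1},{"tx": 0.126,"ty": 0.114,"tz": 0,"roll": 0,"gripper": -1},{"tx": 0.138,"ty": 0.138,"tz": 0,"roll": 0,"gripper": -1},{"tx": 0.145,"ty": 0.164,"tz": 0,"roll": 0,"gripper": -1},{"tx": 0.149,"ty": 0.19,"tz": 0,"roll": 0,"gripper": -1},{"tx": 0.148,"ty": 0.217,"tz": 0,"roll": 0,"gripper": -1}]' --squeeze 120

```text
time: 21.83
eef_pos: [0.5902, -0.2989, 0.1053]
tool_rot: [[1.0, 0.023, -0.001], [0.023, -1.0, 0.001], [-0.001, -0.001, -1.0]]
force: [-3.0, 3.2, -1.5]
gripper_width: 0.0227
finger_force: 118.3
```

>>> jog_arm --deltas '[{"tx": -0.005,"ty": 0.026,"tz": 0,"roll": 0,"gripper": -1},{"tx": -0.014,"ty": 0.051,"tz": 0,"roll": 0,"gripper": -1},{"tx": -0.026,"ty": 0.075,"tz": 0,"roll": 0,"gripper": -1},{"tx": -0.043,"ty": 0.096,"tz": 0,"roll": 0,"gripper": -1},{"tx": -0.062,"ty": 0.114,"tz": 0,"roll": 0,"gripper": -1},{"tx": -0.084,"ty": 0.129,"tz": 0,"roll": 0,"gripper": -1},{"tx": -0.108,"ty": 0.141,"tz": 0,"roll": 0,"gripper": -1},{"tx": -0.134,"ty": 0.149,"tz": 0,"roll": 0,"gripper": -1},{"tx": -0.16,"ty": 0.152,"tz": 0,"roll": 0,"gripper": -1},{"tx": -0.187,"ty": 0.151,"tz": 0,"roll": 0,"gripper": -1}]'

```text
time: 22.67
eef_pos: [0.556, -0.3207, 0.1051]
tool_rot: [[1.0, 0.028, -0.0], [0.028, -1.0, 0.012], [0.0, -0.012, -1.0]]
force: [2.2, 19.8, 0.4]
gripper_width: 0.0228
finger_force: 119.7
```

```bash
python3 go.py .553 -.330 .105 1; python3 bd.py
```

```text
t 22.67 p [ 0.556  -0.3207  0.1051] yaw 1.6 w 0.0228 F [ 2.2 19.8  0.4] j [ 22.  35.   6. 108.  -6.  38. -57.]
d [-0.016  0.046 -0.   ] roll 0.0033
top 0.045 16 [ 0.547 -0.314  0.053]
top 0.06 14 [ 0.548 -0.315  0.068]
top 0.075 10 [ 0.55  -0.314  0.082]
  or 72 [ 0.603 -0.28   0.025] r 0.05
  or 35 [ 0.541 -0.253  0.028] r 0.046
  or 43 [ 0.544 -0.344  0.028] r 0.049
  wh 75 [ 0.59  -0.33   0.026] r 0.048
  wh 60 [ 0.576 -0.253  0.027] r 0.047
  wh 89 [ 0.544 -0.315  0.024] r 0.022
  wh 59 [ 0.517 -0.322  0.026] r 0.047
side 0.045 14 [ 0.551 -0.315  0.051]
side 0.06 17 [ 0.553 -0.316  0.068]
side 0.075 15 [ 0.551 -0.316  0.082]
side 0.09 9 [ 0.551 -0.316  0.094]
  or 11 [ 0.542 -0.345  0.028] r 0.05
  or 11 [ 0.601 -0.287  0.03 ] r 0.046
  wh 40 [ 0.592 -0.329  0.026] r 0.048
  wh 53 [ 0.546 -0.315  0.027] r 0.021
  wh 30 [ 0.52  -0.32   0.027] r 0.043
```

>>> jog_arm --deltas '[{"tx": -0.026,"ty": -0.005,"tz": 0,"roll": 0,"gripper": -1},{"tx": -0.051,"ty": -0.014,"tz": 0,"roll": 0,"gripper": -1},{"tx": -0.075,"ty": -0.026,"tz": 0,"roll": 0,"gripper": -1},{"tx": -0.096,"ty": -0.043,"tz": 0,"roll": 0,"gripper": -1},{"tx": -0.114,"ty": -0.062,"tz": 0,"roll": 0,"gripper": -1},{"tx": -0.129,"ty": -0.084,"tz": 0,"roll": 0,"gripper": -1},{"tx": -0.141,"ty": -0.108,"tz": 0,"roll": 0,"gripper": -1},{"tx": -0.149,"ty": -0.134,"tz": 0,"roll": 0,"gripper": -1},{"tx": -0.152,"ty": -0.16,"tz": 0,"roll": 0,"gripper": -1},{"tx": -0.151,"ty": -0.187,"tz": 0,"roll": 0,"gripper": -1}]'

```text
time: 23.6
eef_pos: [0.5255, -0.2926, 0.1066]
tool_rot: [[1.0, 0.025, 0.004], [0.025, -1.0, -0.0], [0.004, 0.0, -1.0]]
force: [0.7, 0.9, -2.1]
gripper_width: 0.0229
finger_force: 119.8
```

>>> jog_arm --deltas '[{"tx": 0.005,"ty": -0.026,"tz": 0,"roll": 0,"gripper": -1},{"tx": 0.014,"ty": -0.051,"tz": 0,"roll": 0,"gripper": -1},{"tx": 0.026,"ty": -0.075,"tz": 0,"roll": 0,"gripper": -1},{"tx": 0.043,"ty": -0.096,"tz": 0,"roll": 0,"gripper": -1},{"tx": 0.062,"ty": -0.114,"tz": 0,"roll": 0,"gripper": -1},{"tx": 0.084,"ty": -0.129,"tz": 0,"roll": 0,"gripper": -1},{"tx": 0.108,"ty": -0.141,"tz": 0,"roll": 0,"gripper": -1},{"tx": 0.134,"ty": -0.149,"tz": 0,"roll": 0,"gripper": -1},{"tx": 0.16,"ty": -0.152,"tz": 0,"roll": 0,"gripper": -1},{"tx": 0.187,"ty": -0.151,"tz": 0,"roll": 0,"gripper": -1}]'

```text
time: 24.43
eef_pos: [0.5609, -0.2716, 0.1073]
tool_rot: [[1.0, 0.018, 0.005], [0.019, -1.0, -0.012], [0.005, 0.012, -1.0]]
force: [-2.3, -21.0, 0.1]
gripper_width: 0.0228
finger_force: 122.1
```

```bash
python3 go.py .560 -.2625 .105 1; python3 bd.py
```

```text
t 24.43 p [ 0.5609 -0.2716  0.1073] yaw 1.06 w 0.0228 F [ -2.3 -21.    0.1] j [ 16.  34.   7. 111.  -6.  35. -63.]
d [-0.004 -0.046  0.011] roll 0.0004
top 0.045 12 [ 0.558 -0.27   0.051]
top 0.06 10 [ 0.558 -0.269  0.068]
top 0.075 9 [ 0.559 -0.269  0.081]
  or 10 [ 0.605 -0.272  0.022] r 0.055
  or 35 [ 0.556 -0.249  0.028] r 0.047
  or 66 [ 0.544 -0.342  0.026] r 0.048
  wh 150 [ 0.57  -0.264  0.027] r 0.035
  wh 60 [ 0.509 -0.308  0.027] r 0.049
side 0.045 18 [ 0.564 -0.269  0.053]
side 0.06 20 [ 0.564 -0.27   0.067]
side 0.075 15 [ 0.561 -0.271  0.082]
side 0.09 11 [ 0.563 -0.27   0.094]
  or 36 [ 0.547 -0.342  0.026] r 0.047
  or 13 [ 0.604 -0.288  0.029] r 0.049
  wh 31 [ 0.594 -0.327  0.028] r 0.048
  wh 9 [ 0.515 -0.306  0.031] r 0.043
  wh 10 [ 0.558 -0.283  0.027] r 0.013
```

>>> jog_arm --deltas '[{"tx": 0.026,"ty": 0.005,"tz": 0,"roll": 0,"gripper": -1},{"tx": 0.051,"ty": 0.014,"tz": 0,"roll": 0,"gripper": -1},{"tx": 0.075,"ty": 0.026,"tz": 0,"roll": 0,"gripper": -1},{"tx": 0.096,"ty": 0.043,"tz": 0,"roll": 0,"gripper": -1},{"tx": 0.114,"ty": 0.062,"tz": 0,"roll": 0,"gripper": -1},{"tx": 0.129,"ty": 0.084,"tz": 0,"roll": 0,"gripper": -1},{"tx": 0.141,"ty": 0.108,"tz": 0,"roll": 0,"gripper": -1},{"tx": 0.149,"ty": 0.134,"tz": 0,"roll": 0,"gripper": -1},{"tx": 0.152,"ty": 0.16,"tz": 0,"roll": 0,"gripper": -1},{"tx": 0.151,"ty": 0.187,"tz": 0,"roll": 0,"gripper": -1}]'

```text
time: 25.37
eef_pos: [0.5871, -0.2993, 0.1044]
tool_rot: [[1.0, 0.022, -0.007], [0.022, -1.0, 0.001], [-0.007, -0.002, -1.0]]
force: [-5.7, -0.4, -3.1]
gripper_width: 0.0227
finger_force: 121.2
```

>>> jog_arm --deltas '[{"tx": -0.005,"ty": 0.026,"tz": 0,"roll": 0,"gripper": -1},{"tx": -0.014,"ty": 0.051,"tz": 0,"roll": 0,"gripper": -1},{"tx": -0.026,"ty": 0.075,"tz": 0,"roll": 0,"gripper": -1},{"tx": -0.043,"ty": 0.096,"tz": 0,"roll": 0,"gripper": -1},{"tx": -0.062,"ty": 0.114,"tz": 0,"roll": 0,"gripper": -1},{"tx": -0.084,"ty": 0.129,"tz": 0,"roll": 0,"gripper": -1},{"tx": -0.108,"ty": 0.141,"tz": 0,"roll": 0,"gripper": -1},{"tx": -0.134,"ty": 0.149,"tz": 0,"roll": 0,"gripper": -1},{"tx": -0.16,"ty": 0.152,"tz": 0,"roll": 0,"gripper": -1},{"tx": -0.187,"ty": 0.151,"tz": 0,"roll": 0,"gripper": -1}]'

```text
time: 26.2
eef_pos: [0.5588, -0.3238, 0.1059]
tool_rot: [[1.0, 0.027, 0.006], [0.027, -1.0, 0.007], [0.006, -0.007, -1.0]]
force: [11.0, 18.4, -1.8]
gripper_width: 0.0226
finger_force: 122.2
```

>>> jog_arm --deltas '[{"tx": -0.026,"ty": -0.005,"tz": 0,"roll": 0,"gripper": -1},{"tx": -0.051,"ty": -0.014,"tz": 0,"roll": 0,"gripper": -1},{"tx": -0.075,"ty": -0.026,"tz": 0,"roll": 0,"gripper": -1},{"tx": -0.096,"ty": -0.043,"tz": 0,"roll": 0,"gripper": -1},{"tx": -0.114,"ty": -0.062,"tz": 0,"roll": 0,"gripper": -1},{"tx": -0.129,"ty": -0.084,"tz": 0,"roll": 0,"gripper": -1},{"tx": -0.141,"ty": -0.108,"tz": 0,"roll": 0,"gripper": -1},{"tx": -0.149,"ty": -0.134,"tz": 0,"roll": 0,"gripper": -1},{"tx": -0.152,"ty": -0.16,"tz": 0,"roll": 0,"gripper": -1},{"tx": -0.151,"ty": -0.187,"tz": 0,"roll": 0,"gripper": -1}]'

```text
time: 27.03
eef_pos: [0.5277, -0.294, 0.1072]
tool_rot: [[1.0, 0.024, 0.009], [0.024, -1.0, -0.003], [0.009, 0.003, -1.0]]
force: [7.0, 1.2, -2.5]
gripper_width: 0.0227
finger_force: 121.6
```

```bash
python3 go.py .5227 -.293 .105 1; python3 bd.py
```

```text
t 27.03 p [ 0.5277 -0.294   0.1072] yaw 1.38 w 0.0227 F [ 7.   1.2 -2.5] j [ 20.  33.   6. 113.  -6.  34. -59.]
d [-0.025 -0.005  0.011] roll 0.0021
top 0.045 14 [ 0.532 -0.289  0.051]
top 0.06 10 [ 0.53  -0.288  0.067]
top 0.075 5 [ 0.528 -0.288  0.077]
  or 68 [ 0.604 -0.293  0.026] r 0.048
  or 44 [ 0.557 -0.25   0.028] r 0.047
  or 13 [ 0.527 -0.337  0.027] r 0.05
  wh 62 [ 0.588 -0.258  0.026] r 0.05
  wh 75 [ 0.58  -0.337  0.026] r 0.047
  wh 153 [ 0.524 -0.293  0.027] r 0.033
side 0.045 15 [ 0.538 -0.287  0.053]
side 0.06 15 [ 0.533 -0.287  0.067]
side 0.075 21 [ 0.534 -0.289  0.084]
side 0.09 9 [ 0.531 -0.288  0.095]
  or 17 [ 0.531 -0.335  0.026] r 0.046
  or 29 [ 0.604 -0.294  0.028] r 0.048
  wh 39 [ 0.58  -0.334  0.026] r 0.045
  wh 15 [ 0.546 -0.287  0.031] r 0.014
  wh 10 [ 0.53  -0.294  0.03 ] r 0.026
```

>>> jog_arm --deltas '[{"tx": 0.005,"ty": -0.026,"tz": 0,"roll": 0,"gripper": -1},{"tx": 0.014,"ty": -0.051,"tz": 0,"roll": 0,"gripper": -1},{"tx": 0.026,"ty": -0.075,"tz": 0,"roll": 0,"gripper": -1},{"tx": 0.043,"ty": -0.096,"tz": 0,"roll": 0,"gripper": -1},{"tx": 0.062,"ty": -0.114,"tz": 0,"roll": 0,"gripper": -1},{"tx": 0.084,"ty": -0.129,"tz": 0,"roll": 0,"gripper": -1},{"tx": 0.108,"ty": -0.141,"tz": 0,"roll": 0,"gripper": -1},{"tx": 0.134,"ty": -0.149,"tz": 0,"roll": 0,"gripper": -1},{"tx": 0.16,"ty": -0.152,"tz": 0,"roll": 0,"gripper": -1},{"tx": 0.187,"ty": -0.151,"tz": 0,"roll": 0,"gripper": -1}]'

```text
time: 27.97
eef_pos: [0.557, -0.2715, 0.1063]
tool_rot: [[1.0, 0.018, -0.002], [0.018, -1.0, -0.01], [-0.002, 0.01, -1.0]]
force: [-9.9, -22.4, -0.5]
gripper_width: 0.0226
finger_force: 123.0
```

>>> jog_arm --deltas '[{"tx": 0.026,"ty": 0.005,"tz": 0,"roll": 0,"gripper": -1},{"tx": 0.051,"ty": 0.014,"tz": 0,"roll": 0,"gripper": -1},{"tx": 0.075,"ty": 0.026,"tz": 0,"roll": 0,"gripper": -1},{"tx": 0.096,"ty": 0.043,"tz": 0,"roll": 0,"gripper": -1},{"tx": 0.114,"ty": 0.062,"tz": 0,"roll": 0,"gripper": -1},{"tx": 0.129,"ty": 0.084,"tz": 0,"roll": 0,"gripper": -1},{"tx": 0.141,"ty": 0.108,"tz": 0,"roll": 0,"gripper": -1},{"tx": 0.149,"ty": 0.134,"tz": 0,"roll": 0,"gripper": -1},{"tx": 0.152,"ty": 0.16,"tz": 0,"roll": 0,"gripper": -1},{"tx": 0.151,"ty": 0.187,"tz": 0,"roll": 0,"gripper": -1}]'

```text
time: 28.8
eef_pos: [0.5872, -0.2985, 0.1045]
tool_rot: [[1.0, 0.023, -0.007], [0.023, -1.0, 0.002], [-0.007, -0.003, -1.0]]
force: [-6.8, 0.8, -1.1]
gripper_width: 0.0226
finger_force: 122.8
```

>>> jog_arm --deltas '[{"tx": -0.005,"ty": 0.026,"tz": 0,"roll": 0,"gripper": -1},{"tx": -0.014,"ty": 0.051,"tz": 0,"roll": 0,"gripper": -1},{"tx": -0.026,"ty": 0.075,"tz": 0,"roll": 0,"gripper": -1},{"tx": -0.043,"ty": 0.096,"tz": 0,"roll": 0,"gripper": -1},{"tx": -0.062,"ty": 0.114,"tz": 0,"roll": 0,"gripper": -1},{"tx": -0.084,"ty": 0.129,"tz": 0,"roll": 0,"gripper": -1},{"tx": -0.108,"ty": 0.141,"tz": 0,"roll": 0,"gripper": -1},{"tx": -0.134,"ty": 0.149,"tz": 0,"roll": 0,"gripper": -1},{"tx": -0.16,"ty": 0.152,"tz": 0,"roll": 0,"gripper": -1},{"tx": -0.187,"ty": 0.151,"tz": 0,"roll": 0,"gripper": -1}]'

```text
time: 29.63
eef_pos: [0.5573, -0.3246, 0.1057]
tool_rot: [[1.0, 0.026, 0.004], [0.026, -1.0, 0.006], [0.004, -0.006, -1.0]]
force: [9.6, 11.9, -2.0]
gripper_width: 0.0225
finger_force: 123.0
```

>>> jog_arm --deltas '[{"tx": -0.026,"ty": -0.005,"tz": 0,"roll": 0,"gripper": -1},{"tx": -0.051,"ty": -0.014,"tz": 0,"roll": 0,"gripper": -1},{"tx": -0.075,"ty": -0.026,"tz": 0,"roll": 0,"gripper": -1},{"tx": -0.096,"ty": -0.043,"tz": 0,"roll": 0,"gripper": -1},{"tx": -0.114,"ty": -0.062,"tz": 0,"roll": 0,"gripper": -1},{"tx": -0.129,"ty": -0.084,"tz": 0,"roll": 0,"gripper": -1},{"tx": -0.141,"ty": -0.108,"tz": 0,"roll": 0,"gripper": -1},{"tx": -0.149,"ty": -0.134,"tz": 0,"roll": 0,"gripper": -1},{"tx": -0.152,"ty": -0.16,"tz": 0,"roll": 0,"gripper": -1},{"tx": -0.151,"ty": -0.187,"tz": 0,"roll": 0,"gripper": -1}]'

```text
time: 30.47
eef_pos: [0.5278, -0.2949, 0.1074]
tool_rot: [[1.0, 0.024, 0.009], [0.024, -1.0, -0.004], [0.009, 0.004, -1.0]]
force: [7.3, -1.5, -2.3]
gripper_width: 0.0231
finger_force: 122.9
```

>>> jog_arm --deltas '[{"tx": 0.005,"ty": -0.026,"tz": 0,"roll": 0,"gripper": -1},{"tx": 0.014,"ty": -0.051,"tz": 0,"roll": 0,"gripper": -1},{"tx": 0.026,"ty": -0.075,"tz": 0,"roll": 0,"gripper": -1},{"tx": 0.043,"ty": -0.096,"tz": 0,"roll": 0,"gripper": -1},{"tx": 0.062,"ty": -0.114,"tz": 0,"roll": 0,"gripper": -1},{"tx": 0.084,"ty": -0.129,"tz": 0,"roll": 0,"gripper": -1},{"tx": 0.108,"ty": -0.141,"tz": 0,"roll": 0,"gripper": -1},{"tx": 0.134,"ty": -0.149,"tz": 0,"roll": 0,"gripper": -1},{"tx": 0.16,"ty": -0.152,"tz": 0,"roll": 0,"gripper": -1},{"tx": 0.187,"ty": -0.151,"tz": 0,"roll": 0,"gripper": -1}]'

```text
time: 31.3
eef_pos: [0.5551, -0.2656, 0.105]
tool_rot: [[1.0, 0.021, -0.007], [0.021, -1.0, -0.002], [-0.008, 0.002, -1.0]]
force: [-10.9, -12.9, -1.2]
gripper_width: 0.0228
finger_force: 123.1
```

>>> jog_arm --deltas '[{"tx": 0.026,"ty": 0.005,"tz": 0,"roll": 0,"gripper": -1},{"tx": 0.051,"ty": 0.014,"tz": 0,"roll": 0,"gripper": -1},{"tx": 0.075,"ty": 0.026,"tz": 0,"roll": 0,"gripper": -1},{"tx": 0.096,"ty": 0.043,"tz": 0,"roll": 0,"gripper": -1},{"tx": 0.114,"ty": 0.062,"tz": 0,"roll": 0,"gripper": -1},{"tx": 0.129,"ty": 0.084,"tz": 0,"roll": 0,"gripper": -1},{"tx": 0.141,"ty": 0.108,"tz": 0,"roll": 0,"gripper": -1},{"tx": 0.149,"ty": 0.134,"tz": 0,"roll": 0,"gripper": -1},{"tx": 0.152,"ty": 0.16,"tz": 0,"roll": 0,"gripper": -1},{"tx": 0.151,"ty": 0.187,"tz": 0,"roll": 0,"gripper": -1}]'

```text
time: 32.13
eef_pos: [0.5883, -0.2986, 0.1048]
tool_rot: [[1.0, 0.023, -0.005], [0.023, -1.0, 0.002], [-0.005, -0.002, -1.0]]
force: [-6.8, 4.6, -1.7]
gripper_width: 0.0224
finger_force: 123.3
```

```bash
python3 go.py .5565 -.2965 .105 1; python3 bd.py
```

```text
t 32.13 p [ 0.5883 -0.2986  0.1048] yaw 1.3 w 0.0224 F [-6.8  4.6 -1.7] j [ 18.  36.   7. 105.  -6.  39. -61.]
d [-0.159 -0.014 -0.   ] roll 0.0017
top 0.045 15 [ 0.577 -0.294  0.053]
top 0.06 12 [ 0.578 -0.294  0.066]
top 0.075 10 [ 0.579 -0.294  0.082]
  or 55 [ 0.606 -0.307  0.026] r 0.051
  or 59 [ 0.583 -0.256  0.027] r 0.048
  or 65 [ 0.522 -0.33   0.027] r 0.048
  wh 71 [ 0.603 -0.28   0.026] r 0.049
  wh 92 [ 0.574 -0.296  0.025] r 0.018
  wh 79 [ 0.569 -0.343  0.026] r 0.048
  wh 48 [ 0.518 -0.274  0.027] r 0.045
side 0.045 13 [ 0.581 -0.297  0.052]
side 0.06 17 [ 0.583 -0.296  0.071]
side 0.075 20 [ 0.584 -0.297  0.084]
side 0.09 8 [ 0.584 -0.294  0.097]
  or 32 [ 0.608 -0.308  0.028] r 0.053
  or 38 [ 0.524 -0.327  0.027] r 0.045
  wh 41 [ 0.572 -0.343  0.026] r 0.049
  wh 53 [ 0.578 -0.296  0.027] r 0.021
  wh 9 [ 0.603 -0.284  0.029] r 0.048
```

```bash
python3 arc.py .17 -6 .195 9 2;python3 arc.py .195 174 .195 9 3
```

```text
[[0.019, 0.033], [0.009, 0.062], [-0.006, 0.088], [-0.024, 0.113], [-0.046, 0.134], [-0.072, 0.151], [-0.099, 0.164], [-0.129, 0.173], [-0.159, 0.177], [-0.189, 0.176]] -96
[[-0.03, -0.006], [-0.059, -0.016], [-0.086, -0.03], [-0.11, -0.049], [-0.131, -0.071], [-0.148, -0.096], [-0.162, -0.124], [-0.17, -0.153], [-0.174, -0.184], [-0.174, -0.214]] -186
[[0.006, -0.03], [0.016, -0.059], [0.03, -0.086], [0.049, -0.11], [0.071, -0.131], [0.096, -0.148], [0.124, -0.162], [0.153, -0.17], [0.184, -0.174], [0.214, -0.174]] 84
[[0.03, 0.006], [0.059, 0.016], [0.086, 0.03], [0.11, 0.049], [0.131, 0.071], [0.148, 0.096], [0.162, 0.124], [0.17, 0.153], [0.174, 0.184], [0.174, 0.214]] -6
[[-0.006, 0.03], [-0.016, 0.059], [-0.03, 0.086], [-0.049, 0.11], [-0.071, 0.131], [-0.096, 0.148], [-0.124, 0.162], [-0.153, 0.17], [-0.184, 0.174], [-0.214, 0.174]] -96
```

>>> jog_arm --deltas '[{"tx": 0.019,"ty": 0.033,"tz": 0,"roll": 0,"gripper": -1},{"tx": 0.009,"ty": 0.062,"tz": 0,"roll": 0,"gripper": -1},{"tx": -0.006,"ty": 0.088,"tz": 0,"roll": 0,"gripper": -1},{"tx": -0.024,"ty": 0.113,"tz": 0,"roll": 0,"gripper": -1},{"tx": -0.046,"ty": 0.134,"tz": 0,"roll": 0,"gripper": -1},{"tx": -0.072,"ty": 0.151,"tz": 0,"roll": 0,"gripper": -1},{"tx": -0.099,"ty": 0.164,"tz": 0,"roll": 0,"gripper": -1},{"tx": -0.129,"ty": 0.173,"tz": 0,"roll": 0,"gripper": -1},{"tx": -0.159,"ty": 0.177,"tz": 0,"roll": 0,"gripper": -1},{"tx": -0.189,"ty": 0.176,"tz": 0,"roll": 0,"gripper": -1}]'

```text
time: 33.07
eef_pos: [0.5558, -0.325, 0.1049]
tool_rot: [[1.0, 0.028, -0.0], [0.028, -1.0, 0.013], [0.0, -0.013, -1.0]]
force: [5.8, 21.1, -0.9]
gripper_width: 0.0227
finger_force: 124.5
```

>>> jog_arm --deltas '[{"tx": -0.03,"ty": -0.006,"tz": 0,"roll": 0,"gripper": -1},{"tx": -0.059,"ty": -0.016,"tz": 0,"roll": 0,"gripper": -1},{"tx": -0.086,"ty": -0.03,"tz": 0,"roll": 0,"gripper": -1},{"tx": -0.11,"ty": -0.049,"tz": 0,"roll": 0,"gripper": -1},{"tx": -0.131,"ty": -0.071,"tz": 0,"roll": 0,"gripper": -1},{"tx": -0.148,"ty": -0.096,"tz": 0,"roll": 0,"gripper": -1},{"tx": -0.162,"ty": -0.124,"tz": 0,"roll": 0,"gripper": -1},{"tx": -0.17,"ty": -0.153,"tz": 0,"roll": 0,"gripper": -1},{"tx": -0.174,"ty": -0.184,"tz": 0,"roll": 0,"gripper": -1},{"tx": -0.174,"ty": -0.214,"tz": 0,"roll": 0,"gripper": -1}]'

```text
time: 33.9
eef_pos: [0.5205, -0.2948, 0.1067]
tool_rot: [[1.0, 0.023, 0.006], [0.023, -1.0, -0.003], [0.006, 0.004, -1.0]]
force: [7.1, -7.4, -2.6]
gripper_width: 0.0227
finger_force: 122.6
```

>>> jog_arm --deltas '[{"tx": 0.006,"ty": -0.03,"tz": 0,"roll": 0,"gripper": -1},{"tx": 0.016,"ty": -0.059,"tz": 0,"roll": 0,"gripper": -1},{"tx": 0.03,"ty": -0.086,"tz": 0,"roll": 0,"gripper": -1},{"tx": 0.049,"ty": -0.11,"tz": 0,"roll": 0,"gripper": -1},{"tx": 0.071,"ty": -0.131,"tz": 0,"roll": 0,"gripper": -1},{"tx": 0.096,"ty": -0.148,"tz": 0,"roll": 0,"gripper": -1},{"tx": 0.124,"ty": -0.162,"tz": 0,"roll": 0,"gripper": -1},{"tx": 0.153,"ty": -0.17,"tz": 0,"roll": 0,"gripper": -1},{"tx": 0.184,"ty": -0.174,"tz": 0,"roll": 0,"gripper": -1},{"tx": 0.214,"ty": -0.174,"tz": 0,"roll": 0,"gripper": -1}]'

```text
time: 34.73
eef_pos: [0.5562, -0.2583, 0.1049]
tool_rot: [[1.0, 0.022, -0.007], [0.022, -1.0, 0.0], [-0.007, -0.0, -1.0]]
force: [-9.5, -4.8, -1.1]
gripper_width: 0.0225
finger_force: 122.9
```

>>> jog_arm --deltas '[{"tx": 0.03,"ty": 0.006,"tz": 0,"roll": 0,"gripper": -1},{"tx": 0.059,"ty": 0.016,"tz": 0,"roll": 0,"gripper": -1},{"tx": 0.086,"ty": 0.03,"tz": 0,"roll": 0,"gripper": -1},{"tx": 0.11,"ty": 0.049,"tz": 0,"roll": 0,"gripper": -1},{"tx": 0.131,"ty": 0.071,"tz": 0,"roll": 0,"gripper": -1},{"tx": 0.148,"ty": 0.096,"tz": 0,"roll": 0,"gripper": -1},{"tx": 0.162,"ty": 0.124,"tz": 0,"roll": 0,"gripper": -1},{"tx": 0.17,"ty": 0.153,"tz": 0,"roll": 0,"gripper": -1},{"tx": 0.174,"ty": 0.184,"tz": 0,"roll": 0,"gripper": -1},{"tx": 0.174,"ty": 0.214,"tz": 0,"roll": 0,"gripper": -1}]'

```text
time: 35.57
eef_pos: [0.5952, -0.2999, 0.1054]
tool_rot: [[1.0, 0.023, -0.001], [0.023, -1.0, 0.0], [-0.001, -0.0, -1.0]]
force: [-0.0, -0.2, -3.0]
gripper_width: 0.0227
finger_force: 123.1
```

>>> jog_arm --deltas '[{"tx": -0.006,"ty": 0.03,"tz": 0,"roll": 0,"gripper": -1},{"tx": -0.016,"ty": 0.059,"tz": 0,"roll": 0,"gripper": -1},{"tx": -0.03,"ty": 0.086,"tz": 0,"roll": 0,"gripper": -1},{"tx": -0.049,"ty": 0.11,"tz": 0,"roll": 0,"gripper": -1},{"tx": -0.071,"ty": 0.131,"tz": 0,"roll": 0,"gripper": -1},{"tx": -0.096,"ty": 0.148,"tz": 0,"roll": 0,"gripper": -1},{"tx": -0.124,"ty": 0.162,"tz": 0,"roll": 0,"gripper": -1},{"tx": -0.153,"ty": 0.17,"tz": 0,"roll": 0,"gripper": -1},{"tx": -0.184,"ty": 0.174,"tz": 0,"roll": 0,"gripper": -1},{"tx": -0.214,"ty": 0.174,"tz": 0,"roll": 0,"gripper": -1}]'

```text
time: 36.4
eef_pos: [0.5567, -0.3236, 0.1055]
tool_rot: [[1.0, 0.028, 0.001], [0.028, -0.999, 0.014], [0.002, -0.014, -1.0]]
force: [-1.4, 22.2, 1.5]
gripper_width: 0.0227
finger_force: 125.0
```

```bash
python3 go.py .5565 -.2965 .105 1; python3 bd.py
```

```text
t 36.4 p [ 0.5567 -0.3236  0.1055] yaw 1.62 w 0.0227 F [-1.4 22.2  1.5] j [ 22.  35.   6. 107.  -7.  38. -57.]
d [ 0.003 -0.136  0.004] roll 0.0035
top 0.045 17 [ 0.541 -0.315  0.053]
top 0.06 18 [ 0.543 -0.316  0.068]
top 0.075 15 [ 0.544 -0.316  0.083]
  or 67 [ 0.591 -0.261  0.026] r 0.049
  or 79 [ 0.595 -0.326  0.025] r 0.048
  or 61 [ 0.514 -0.316  0.027] r 0.047
  wh 66 [ 0.604 -0.289  0.026] r 0.048
  wh 128 [ 0.539 -0.319  0.027] r 0.028
  wh 40 [ 0.531 -0.259  0.027] r 0.045
side 0.045 18 [ 0.546 -0.316  0.052]
side 0.06 15 [ 0.547 -0.317  0.067]
side 0.075 18 [ 0.548 -0.317  0.084]
side 0.09 10 [ 0.55  -0.317  0.096]
  or 45 [ 0.596 -0.324  0.025] r 0.049
  or 23 [ 0.517 -0.314  0.03 ] r 0.043
  wh 65 [ 0.541 -0.316  0.029] r 0.025
  wh 22 [ 0.604 -0.291  0.028] r 0.048
```

>>> jog_arm --deltas '[{"tx": 0.01,"ty": -0.06,"tz": 0,"roll": 0,"gripper": -1},{"tx": 0.02,"ty": -0.12,"tz": 0,"roll": 0,"gripper": -1},{"tx": 0.04,"ty": -0.17,"tz": 0,"roll": 0,"gripper": -1},{"tx": 0.06,"ty": -0.17,"tz": 0,"roll": 0,"gripper": -1},{"tx": 0.08,"ty": -0.15,"tz": 0,"roll": 0,"gripper": -1},{"tx": 0.095,"ty": -0.12,"tz": 0,"roll": 0,"gripper": -1},{"tx": 0.105,"ty": -0.09,"tz": 0,"roll": 0,"gripper": -1},{"tx": 0.115,"ty": -0.06,"tz": 0,"roll": 0,"gripper": -1},{"tx": 0.12,"ty": -0.03,"tz": 0,"roll": 0,"gripper": -1},{"tx": 0.12,"ty": -0.015,"tz": 0,"roll": 0,"gripper": -1}]'

```text
time: 37.33
eef_pos: [0.5787, -0.3282, 0.1052]
tool_rot: [[1.0, 0.023, 0.0], [0.023, -1.0, 0.007], [0.0, -0.007, -1.0]]
force: [4.2, 15.3, -0.2]
gripper_width: 0.0225
finger_force: 124.0
```

```bash
python3 go.py .5565 -.2965 .105 1; python3 bd.py
```

```text
t 37.33 p [ 0.5787 -0.3282  0.1052] yaw 1.31 w 0.0225 F [ 4.2 15.3 -0.2] j [ 21.  36.   6. 105.  -6.  40. -58.]
d [-0.107 -0.161  0.002] roll 0.0017
top 0.045 18 [ 0.564 -0.321  0.053]
top 0.06 14 [ 0.565 -0.321  0.069]
top 0.075 17 [ 0.567 -0.321  0.081]
  or 67 [ 0.591 -0.26   0.026] r 0.05
  or 68 [ 0.596 -0.326  0.027] r 0.049
  or 64 [ 0.511 -0.315  0.027] r 0.049
  wh 78 [ 0.604 -0.29   0.026] r 0.047
  wh 152 [ 0.556 -0.329  0.027] r 0.032
  wh 39 [ 0.531 -0.259  0.028] r 0.046
side 0.045 15 [ 0.571 -0.322  0.05 ]
side 0.06 18 [ 0.571 -0.323  0.068]
side 0.075 21 [ 0.57  -0.322  0.085]
side 0.09 9 [ 0.573 -0.323  0.093]
  or 42 [ 0.597 -0.325  0.026] r 0.049
  or 22 [ 0.517 -0.314  0.029] r 0.043
  wh 85 [ 0.558 -0.325  0.028] r 0.029
  wh 25 [ 0.604 -0.292  0.028] r 0.048
```

>>> jog_arm --deltas '[{"tx": -0.039,"ty": -0.002,"tz": 0,"roll": 0,"gripper": -1},{"tx": -0.076,"ty": 0.001,"tz": 0,"roll": 0,"gripper": -1},{"tx": -0.114,"ty": -0.004,"tz": 0,"roll": 0,"gripper": -1},{"tx": -0.149,"ty": -0.017,"tz": 0,"roll": 0,"gripper": -1},{"tx": -0.181,"ty": -0.037,"tz": 0,"roll": 0,"gripper": -1},{"tx": -0.208,"ty": -0.063,"tz": 0,"roll": 0,"gripper": -1},{"tx": -0.229,"ty": -0.094,"tz": 0,"roll": 0,"gripper": -1},{"tx": -0.243,"ty": -0.129,"tz": 0,"roll": 0,"gripper": -1},{"tx": -0.25,"ty": -0.166,"tz": 0,"roll": 0,"gripper": -1},{"tx": -0.249,"ty": -0.198,"tz": 0,"roll": 0,"gripper": -1}]'

```text
time: 38.27
eef_pos: [0.5282, -0.2939, 0.1063]
tool_rot: [[1.0, 0.023, 0.003], [0.023, -1.0, -0.001], [0.003, 0.001, -1.0]]
force: [1.6, 1.1, -3.1]
gripper_width: 0.0229
finger_force: 122.8
```

>>> jog_arm --deltas '[{"tx": 0.006,"ty": -0.03,"tz": 0,"roll": 0,"gripper": -1},{"tx": 0.016,"ty": -0.059,"tz": 0,"roll": 0,"gripper": -1},{"tx": 0.03,"ty": -0.086,"tz": 0,"roll": 0,"gripper": -1},{"tx": 0.049,"ty": -0.11,"tz": 0,"roll": 0,"gripper": -1},{"tx": 0.071,"ty": -0.131,"tz": 0,"roll": 0,"gripper": -1},{"tx": 0.096,"ty": -0.148,"tz": 0,"roll": 0,"gripper": -1},{"tx": 0.124,"ty": -0.162,"tz": 0,"roll": 0,"gripper": -1},{"tx": 0.153,"ty": -0.17,"tz": 0,"roll": 0,"gripper": -1},{"tx": 0.184,"ty": -0.174,"tz": 0,"roll": 0,"gripper": -1},{"tx": 0.214,"ty": -0.174,"tz": 0,"roll": 0,"gripper": -1}]'

```text
time: 39.1
eef_pos: [0.5664, -0.2658, 0.1065]
tool_rot: [[1.0, 0.018, -0.002], [0.018, -1.0, -0.009], [-0.002, 0.009, -1.0]]
force: [-3.4, -15.2, -2.8]
gripper_width: 0.0225
finger_force: 123.6
```

```bash
python3 go.py .5565 -.2965 .105 1; python3 bd.py
```

```text
t 39.1 p [ 0.5664 -0.2658  0.1065] yaw 1.05 w 0.0225 F [ -3.4 -15.2  -2.8] j [ 15.  34.   7. 110.  -6.  36. -63.]
d [-0.052  0.153  0.009] roll 0.0003
top 0.045 11 [ 0.562 -0.264  0.055]
top 0.06 15 [ 0.562 -0.264  0.069]
top 0.075 5 [ 0.564 -0.263  0.08 ]
  or 49 [ 0.591 -0.259  0.027] r 0.051
  or 61 [ 0.509 -0.303  0.027] r 0.048
  wh 131 [ 0.558 -0.262  0.028] r 0.034
  wh 59 [ 0.535 -0.337  0.026] r 0.046
side 0.045 15 [ 0.565 -0.269  0.051]
side 0.06 12 [ 0.563 -0.268  0.067]
side 0.075 21 [ 0.564 -0.266  0.082]
side 0.09 9 [ 0.567 -0.267  0.096]
  or 39 [ 0.598 -0.322  0.027] r 0.049
  wh 29 [ 0.535 -0.334  0.027] r 0.043
  wh 25 [ 0.605 -0.29   0.03 ] r 0.048
  wh 14 [ 0.559 -0.279  0.032] r 0.018
```

>>> jog_arm --deltas '[{"tx": 0.03,"ty": 0.006,"tz": 0,"roll": 0,"gripper": -1},{"tx": 0.059,"ty": 0.016,"tz": 0,"roll": 0,"gripper": -1},{"tx": 0.086,"ty": 0.03,"tz": 0,"roll": 0,"gripper": -1},{"tx": 0.11,"ty": 0.049,"tz": 0,"roll": 0,"gripper": -1},{"tx": 0.131,"ty": 0.071,"tz": 0,"roll": 0,"gripper": -1},{"tx": 0.148,"ty": 0.096,"tz": 0,"roll": 0,"gripper": -1},{"tx": 0.162,"ty": 0.124,"tz": 0,"roll": 0,"gripper": -1},{"tx": 0.17,"ty": 0.153,"tz": 0,"roll": 0,"gripper": -1},{"tx": 0.174,"ty": 0.184,"tz": 0,"roll": 0,"gripper": -1},{"tx": 0.174,"ty": 0.214,"tz": 0,"roll": 0,"gripper": -1}]'

```text
time: 40.03
eef_pos: [0.6049, -0.2997, 0.1057]
tool_rot: [[1.0, 0.024, 0.0], [0.024, -1.0, 0.0], [0.0, -0.0, -1.0]]
force: [-0.6, -0.5, -2.8]
gripper_width: 0.0226
finger_force: 122.2
```

```bash
python3 go.py .5565 -.2965 .105 1; python3 bd.py
```

```text
t 40.03 p [ 0.6049 -0.2997  0.1057] yaw 1.35 w 0.0226 F [-0.6 -0.5 -2.8] j [ 17.  37.   7. 103.  -6.  40. -61.]
d [-0.241 -0.022  0.003] roll 0.0019
top 0.045 19 [ 0.577 -0.297  0.051]
top 0.06 14 [ 0.58  -0.296  0.067]
top 0.075 17 [ 0.583 -0.296  0.082]
  or 62 [ 0.586 -0.258  0.027] r 0.049
  or 25 [ 0.588 -0.33   0.027] r 0.046
  or 64 [ 0.508 -0.303  0.027] r 0.049
  wh 175 [ 0.579 -0.295  0.028] r 0.023
  wh 61 [ 0.533 -0.336  0.026] r 0.046
  wh 44 [ 0.524 -0.264  0.027] r 0.046
side 0.045 13 [ 0.582 -0.299  0.055]
side 0.06 18 [ 0.584 -0.299  0.069]
side 0.075 18 [ 0.588 -0.299  0.085]
side 0.09 13 [ 0.592 -0.298  0.095]
  or 17 [ 0.604 -0.321  0.029] r 0.053
  wh 57 [ 0.576 -0.297  0.032] r 0.02
  wh 29 [ 0.535 -0.335  0.026] r 0.044
  wh 22 [ 0.605 -0.289  0.029] r 0.049
```

>>> jog_arm --deltas '[{"tx": -0.035,"ty": -0.01,"tz": 0,"roll": 0,"gripper": -1},{"tx": -0.07,"ty": -0.01,"tz": 0,"roll": 0,"gripper": -1},{"tx": -0.085,"ty": 0.01,"tz": 0,"roll": 0,"gripper": -1},{"tx": -0.09,"ty": 0.04,"tz": 0,"roll": 0,"gripper": -1},{"tx": -0.085,"ty": 0.07,"tz": 0,"roll": 0,"gripper": -1},{"tx": -0.082,"ty": 0.1,"tz": 0,"roll": 0,"gripper": -1},{"tx": -0.08,"ty": 0.13,"tz": 0,"roll": 0,"gripper": -1},{"tx": -0.08,"ty": 0.15,"tz": 0,"roll": 0,"gripper": -1},{"tx": -0.08,"ty": 0.165,"tz": 0,"roll": 0,"gripper": -1},{"tx": -0.08,"ty": 0.165,"tz": 0,"roll": 0,"gripper": -1}]'

```text
time: 40.97
eef_pos: [0.5901, -0.3333, 0.1058]
tool_rot: [[1.0, 0.023, 0.001], [0.023, -1.0, 0.0], [0.001, 0.0, -1.0]]
force: [2.1, 1.0, -1.6]
gripper_width: 0.0227
finger_force: 122.3
```

```bash
python3 go.py .5565 -.2965 .105 1; python3 bd.py
```

```text
t 40.97 p [ 0.5901 -0.3333  0.1058] yaw 1.3 w 0.0227 F [ 2.1  1.  -1.6] j [ 20.  37.   7. 103.  -6.  40. -58.]
d [-0.164 -0.188  0.004] roll 0.0017
top 0.045 17 [ 0.566 -0.329  0.051]
top 0.06 16 [ 0.567 -0.33   0.066]
top 0.075 20 [ 0.57  -0.329  0.081]
  or 71 [ 0.596 -0.326  0.026] r 0.049
  or 64 [ 0.586 -0.258  0.027] r 0.049
  or 64 [ 0.509 -0.303  0.027] r 0.048
  wh 79 [ 0.603 -0.29   0.025] r 0.047
  wh 162 [ 0.553 -0.333  0.028] r 0.037
  wh 44 [ 0.524 -0.264  0.027] r 0.045
side 0.045 15 [ 0.57  -0.33   0.052]
side 0.06 19 [ 0.572 -0.331  0.066]
side 0.075 16 [ 0.575 -0.329  0.084]
side 0.09 11 [ 0.577 -0.329  0.096]
  or 41 [ 0.598 -0.322  0.028] r 0.049
  wh 87 [ 0.558 -0.332  0.03 ] r 0.035
  wh 24 [ 0.605 -0.29   0.03 ] r 0.049
```

>>> jog_arm --deltas '[{"tx": 0,"ty": -0.05,"tz": 0,"roll": 0,"gripper": -1},{"tx": 0,"ty": -0.1,"tz": 0,"roll": 0,"gripper": -1},{"tx": 0,"ty": -0.15,"tz": -0.01,"roll": 0,"gripper": -1},{"tx": 0,"ty": -0.165,"tz": -0.06,"roll": 0,"gripper": -1},{"tx": 0,"ty": -0.165,"tz": -0.14,"roll": 0,"gripper": -1},{"tx": 0,"ty": -0.165,"tz": -0.24,"roll": 0,"gripper": -1},{"tx": 0,"ty": -0.165,"tz": -0.34,"roll": 0,"gripper": -1},{"tx": 0,"ty": -0.165,"tz": -0.43,"roll": 0,"gripper": -1},{"tx": 0,"ty": -0.165,"tz": -0.5,"roll": 0,"gripper": -1},{"tx": 0,"ty": -0.165,"tz": -0.55,"roll": 0,"gripper": -1}]'

```text
time: 41.9
eef_pos: [0.5888, -0.2997, 0.2183]
tool_rot: [[1.0, 0.024, 0.002], [0.024, -1.0, -0.001], [0.002, 0.001, -1.0]]
force: [-0.2, -0.0, -1.5]
gripper_width: 0.0225
finger_force: 122.1
```

>>> jog_arm --deltas '[{"tx": 0,"ty": -0.06,"tz": 0,"roll": 0,"gripper": -1},{"tx": 0,"ty": -0.14,"tz": 0,"roll": 0,"gripper": -1},{"tx": 0,"ty": -0.25,"tz": 0,"roll": 0,"gripper": -1},{"tx": 0,"ty": -0.37,"tz": 0,"roll": 0,"gripper": -1},{"tx": 0,"ty": -0.49,"tz": 0,"roll": 0,"gripper": -1},{"tx": 0,"ty": -0.61,"tz": 0,"roll": 0,"gripper": -1},{"tx": 0,"ty": -0.73,"tz": 0,"roll": 0,"gripper": -1},{"tx": 0,"ty": -0.83,"tz": 0,"roll": 0,"gripper": -1},{"tx": 0,"ty": -0.92,"tz": 0,"roll": 0,"gripper": -1},{"tx": 0,"ty": -1,"tz": 0,"roll": 0,"gripper": -1}]'

```text
time: 42.73
eef_pos: [0.5825, -0.0961, 0.2145]
tool_rot: [[1.0, 0.026, -0.003], [0.026, -1.0, 0.001], [-0.003, -0.001, -1.0]]
force: [-0.0, -0.5, -3.6]
gripper_width: 0.0226
finger_force: 122.3
```

```bash
python3 go.py .589 .0065 .115 1
```

```text
t 42.73 p [ 0.5825 -0.0961  0.2145] yaw 1.48 w 0.0226 F [-0.  -0.5 -3.6] j [ -1.  24.   8. 109.  -4.  47. -80.]
d [ 0.047 -0.511  0.498] roll 0.0027
```

>>> jog_arm --deltas '[{"tx": 0.01,"ty": -0.08,"tz": 0,"roll": 0,"gripper": -1},{"tx": 0.02,"ty": -0.18,"tz": 0,"roll": 0,"gripper": -1},{"tx": 0.03,"ty": -0.29,"tz": 0,"roll": 0,"gripper": -1},{"tx": 0.035,"ty": -0.4,"tz": 0.04,"roll": 0,"gripper": -1},{"tx": 0.035,"ty": -0.47,"tz": 0.1,"roll": 0,"gripper": -1},{"tx": 0.035,"ty": -0.5,"tz": 0.18,"roll": 0,"gripper": -1},{"tx": 0.035,"ty": -0.51,"tz": 0.26,"roll": 0,"gripper": -1},{"tx": 0.035,"ty": -0.51,"tz": 0.34,"roll": 0,"gripper": -1},{"tx": 0.035,"ty": -0.51,"tz": 0.39,"roll": 0,"gripper": -1},{"tx": 0.035,"ty": -0.51,"tz": 0.41,"roll": 0,"gripper": -1}]'

```text
time: 43.57
eef_pos: [0.5865, 0.0036, 0.1315]
tool_rot: [[1.0, 0.025, -0.004], [0.025, -1.0, 0.0], [-0.004, -0.0, -1.0]]
force: [-0.7, -0.8, -2.4]
gripper_width: 0.0227
finger_force: 122.3
```

```bash
cat > rod.py <<'E'
from station import get_image
from h import *
import sys
for n in('top','side'):
    im,D=get_image(n);w=cloud(n,D);z=w[...,2];hsv=cv2.cvtColor(im,cv2.COLOR_RGB2HSV)
    P=[]
    for lo in np.arange(.01,.18,.012):
        q=(np.hypot(w[...,0]-.566,w[...,1]-.008)<.05)&(z>lo)&(z<lo+.012)&((hsv[...,2]>60))
        if q.sum()>4: P.append([q.sum(),*np.mean(w[q],0).round(4)])
    print(n);print(*P,sep='\n')
E
python3 go.py .565 .0065 .1 1;python3 rod.py
```

```text
t 43.57 p [0.5865 0.0036 0.1315] yaw 1.41 w 0.0227 F [-0.7 -0.8 -2.4] j [-10.  30.   6. 114.  -5.  37. -89.]
d [-0.106 -0.017  0.158] roll 0.0023
top

side
[np.int64(5), np.float64(0.5596), np.float64(0.0122), np.float64(0.0441)]
[np.int64(49), np.float64(0.5635), np.float64(0.0084), np.float64(0.0535)]
[np.int64(41), np.float64(0.5587), np.float64(0.005), np.float64(0.0613)]
[np.int64(16), np.float64(0.5659), np.float64(0.0048), np.float64(0.0754)]
[np.int64(18), np.float64(0.5682), np.float64(0.0054), np.float64(0.088)]
[np.int64(15), np.float64(0.5696), np.float64(0.0054), np.float64(0.1002)]
[np.int64(17), np.float64(0.5723), np.float64(0.0064), np.float64(0.1121)]
[np.int64(15), np.float64(0.5755), np.float64(0.0068), np.float64(0.1229)]
[np.int64(22), np.float64(0.5785), np.float64(0.0099), np.float64(0.1375)]
[np.int64(39), np.float64(0.5769), np.float64(0.0101), np.float64(0.1485)]
[np.int64(29), np.float64(0.5749), np.float64(0.0073), np.float64(0.1594)]
[np.int64(28), np.float64(0.5783), np.float64(0.0095), np.float64(0.1715)]
[np.int64(34), np.float64(0.5808), np.float64(0.0098), np.float64(0.1836)]
```

>>> jog_arm --deltas '[{"tx": 0,"ty": -0.01,"tz": 0.04,"roll": 0,"gripper": -1},{"tx": 0,"ty": -0.015,"tz": 0.08,"roll": 0,"gripper": -1},{"tx": 0,"ty": -0.015,"tz": 0.12,"roll": 0,"gripper": -1},{"tx": 0,"ty": -0.015,"tz": 0.14,"roll": 0,"gripper": -1},{"tx": 0,"ty": -0.015,"tz": 0.15,"roll": 0,"gripper": -1},{"tx": 0,"ty": -0.015,"tz": 0.16,"roll": 0,"gripper": -1},{"tx": 0,"ty": -0.015,"tz": 0.17,"roll": 0,"gripper": -1},{"tx": 0,"ty": -0.015,"tz": 0.18,"roll": 0,"gripper": -1},{"tx": 0,"ty": -0.015,"tz": 0.185,"roll": 0,"gripper": -1},{"tx": 0,"ty": -0.015,"tz": 0.185,"roll": 0,"gripper": -1}]' --squeeze 25

```text
time: 44.5
eef_pos: [0.5884, 0.0051, 0.0966]
tool_rot: [[1.0, 0.023, -0.0], [0.023, -1.0, -0.0], [-0.0, 0.0, -1.0]]
force: [0.2, -0.2, -1.7]
gripper_width: 0.0225
finger_force: 122.3
```

```bash
python3 go.py .565 .0065 .1 1;python3 rod.py|tail -14
```

```text
t 44.5 p [0.5884 0.0051 0.0966] yaw 1.32 w 0.0225 F [ 0.2 -0.2 -1.7] j [-10.  33.   5. 115.  -5.  32. -89.]
d [-0.117 -0.01  -0.017] roll 0.0018
[np.int64(49), np.float64(0.561), np.float64(0.0073), np.float64(0.0252)]
[np.int64(14), np.float64(0.5665), np.float64(0.0077), np.float64(0.0402)]
[np.int64(13), np.float64(0.5688), np.float64(0.0074), np.float64(0.0521)]
[np.int64(18), np.float64(0.5718), np.float64(0.008), np.float64(0.0639)]
[np.int64(17), np.float64(0.5744), np.float64(0.007), np.float64(0.0761)]
[np.int64(13), np.float64(0.576), np.float64(0.0075), np.float64(0.0871)]
[np.int64(18), np.float64(0.58), np.float64(0.0129), np.float64(0.1019)]
[np.int64(36), np.float64(0.5784), np.float64(0.0112), np.float64(0.1116)]
[np.int64(29), np.float64(0.5773), np.float64(0.0112), np.float64(0.1234)]
[np.int64(27), np.float64(0.5799), np.float64(0.0115), np.float64(0.1365)]
[np.int64(28), np.float64(0.5821), np.float64(0.0109), np.float64(0.1477)]
[np.int64(20), np.float64(0.58), np.float64(0.0022), np.float64(0.1598)]
[np.int64(5), np.float64(0.5866), np.float64(0.0027), np.float64(0.1717)]
[np.int64(7), np.float64(0.5813), np.float64(-0.0083), np.float64(0.1823)]
```

>>> jog_arm --deltas '[{"tx": 0,"ty": 0,"tz": 0.01,"roll": 0,"gripper": -1},{"tx": 0,"ty": 0,"tz": 0.02,"roll": 0,"gripper": -1},{"tx": 0,"ty": 0,"tz": 0.03,"roll": 0,"gripper": -1},{"tx": 0,"ty": 0,"tz": 0.04,"roll": 0,"gripper": -1},{"tx": 0,"ty": 0,"tz": 0.04,"roll": 0,"gripper": -0.6},{"tx": 0,"ty": 0,"tz": 0.04,"roll": 0,"gripper": -0.55},{"tx": 0,"ty": 0,"tz": 0.04,"roll": 0,"gripper": -0.52},{"tx": 0,"ty": 0,"tz": 0.04,"roll": 0,"gripper": -0.5},{"tx": 0,"ty": 0,"tz": 0.04,"roll": 0,"gripper": -0.49},{"tx": 0,"ty": 0,"tz": 0.04,"roll": 0,"gripper": -0.49}]' --squeeze 20

```text
time: 45.43
eef_pos: [0.5945, 0.0053, 0.0941]
tool_rot: [[1.0, 0.023, 0.013], [0.023, -1.0, 0.001], [0.013, -0.001, -1.0]]
force: [0.2, -0.3, 40.5]
gripper_width: 0.0224
finger_force: 127.7
```

>>> jog_arm --deltas '[{"tx": -0.01,"ty": 0,"tz": -0.008,"roll": 0,"gripper": -0.48},{"tx": -0.03,"ty": 0,"tz": -0.008,"roll": 0,"gripper": -0.48},{"tx": -0.05,"ty": 0,"tz": -0.008,"roll": 0,"gripper": -0.47},{"tx": -0.07,"ty": 0,"tz": -0.008,"roll": 0,"gripper": -0.47},{"tx": -0.09,"ty": 0,"tz": -0.008,"roll": 0,"gripper": -0.46},{"tx": -0.11,"ty": 0,"tz": -0.008,"roll": 0,"gripper": -0.46},{"tx": -0.13,"ty": 0,"tz": -0.008,"roll": 0,"gripper": -0.46},{"tx": -0.14,"ty": 0,"tz": -0.008,"roll": 0,"gripper": -0.46},{"tx": -0.14,"ty": 0,"tz": -0.008,"roll": 0,"gripper": -0.46},{"tx": -0.14,"ty": 0,"tz": -0.008,"roll": 0,"gripper": -0.46}]'

```text
time: 46.27
eef_pos: [0.5653, 0.0043, 0.0937]
tool_rot: [[1.0, 0.023, 0.01], [0.023, -1.0, 0.0], [0.01, -0.0, -1.0]]
force: [2.1, -1.3, 23.5]
gripper_width: 0.0234
finger_force: 66.5
```

```bash
python3 go.py .565 .0065 .1 1;python3 rod.py|tail -14
```

```text
t 46.27 p [0.5653 0.0043 0.0937] yaw 1.29 w 0.0234 F [ 2.1 -1.3 23.5] j [-10.  32.   5. 119.  -6.  29. -89.]
d [-0.001 -0.011 -0.032] roll 0.0016
[np.int64(62), np.float64(0.5621), np.float64(0.008), np.float64(0.0169)]
[np.int64(21), np.float64(0.5616), np.float64(0.0069), np.float64(0.0258)]
[np.int64(16), np.float64(0.562), np.float64(0.0077), np.float64(0.04)]
[np.int64(17), np.float64(0.5632), np.float64(0.0069), np.float64(0.0522)]
[np.int64(7), np.float64(0.5626), np.float64(0.0092), np.float64(0.0645)]
[np.int64(15), np.float64(0.5642), np.float64(0.0089), np.float64(0.075)]
[np.int64(10), np.float64(0.5644), np.float64(0.0084), np.float64(0.0855)]
[np.int64(23), np.float64(0.5649), np.float64(0.0126), np.float64(0.1012)]
[np.int64(31), np.float64(0.5628), np.float64(0.0125), np.float64(0.112)]
[np.int64(10), np.float64(0.5547), np.float64(0.0082), np.float64(0.1255)]
[np.int64(21), np.float64(0.5581), np.float64(0.0091), np.float64(0.1365)]
[np.int64(20), np.float64(0.5582), np.float64(0.0074), np.float64(0.149)]
[np.int64(9), np.float64(0.5562), np.float64(-0.0024), np.float64(0.1583)]
[np.int64(13), np.float64(0.559), np.float64(0.0032), np.float64(0.1706)]
```

>>> jog_arm --deltas '[{"tx": -0.02,"ty": 0,"tz": 0,"roll": 0,"gripper": -0.46},{"tx": -0.03,"ty": 0,"tz": 0,"roll": 0,"gripper": -0.46},{"tx": -0.03,"ty": 0,"tz": -0.01,"roll": 0,"gripper": -0.45},{"tx": -0.025,"ty": 0,"tz": -0.015,"roll": 0,"gripper": -0.44},{"tx": -0.02,"ty": 0,"tz": -0.015,"roll": 0,"gripper": -0.42},{"tx": -0.02,"ty": 0,"tz": -0.015,"roll": 0,"gripper": -0.38},{"tx": -0.02,"ty": 0,"tz": -0.015,"roll": 0,"gripper": -0.3},{"tx": -0.02,"ty": 0,"tz": -0.015,"roll": 0,"gripper": -0.1},{"tx": -0.02,"ty": 0,"tz": -0.015,"roll": 0,"gripper": 0.3},{"tx": -0.02,"ty": 0,"tz": -0.015,"roll": 0,"gripper": 0.6}]'

```text
time: 47.2
eef_pos: [0.5563, 0.0044, 0.0932]
tool_rot: [[1.0, 0.023, -0.0], [0.023, -1.0, -0.0], [-0.0, 0.0, -1.0]]
force: [-0.4, 0.4, -1.0]
gripper_width: 0.0612
finger_force: 0.0
```

```bash
python3 go.py .565 .0065 .1 1;python3 rod.py|tail -14; python3 lid.py | awk 'NR%3==1'
```

```text
t 47.2 p [0.5563 0.0044 0.0932] yaw 1.33 w 0.0612 F [-0.4  0.4 -1. ] j [-10.  31.   5. 119.  -6.  29. -89.]
d [ 0.044 -0.009 -0.034] roll 0.0018
[np.int64(63), np.float64(0.5566), np.float64(0.0086), np.float64(0.0173)]
[np.int64(16), np.float64(0.5552), np.float64(0.0073), np.float64(0.027)]
[np.int64(15), np.float64(0.5569), np.float64(0.008), np.float64(0.0396)]
[np.int64(14), np.float64(0.5568), np.float64(0.0082), np.float64(0.0516)]
[np.int64(16), np.float64(0.5569), np.float64(0.0076), np.float64(0.064)]
[np.int64(14), np.float64(0.5562), np.float64(0.0073), np.float64(0.0762)]
[np.int64(9), np.float64(0.5556), np.float64(0.0099), np.float64(0.0879)]
[np.int64(19), np.float64(0.5528), np.float64(0.011), np.float64(0.101)]
[np.int64(16), np.float64(0.5486), np.float64(0.0104), np.float64(0.1132)]
[np.int64(14), np.float64(0.5489), np.float64(0.0107), np.float64(0.125)]
[np.int64(24), np.float64(0.5508), np.float64(0.0136), np.float64(0.1367)]
[np.int64(35), np.float64(0.5512), np.float64(0.0199), np.float64(0.1475)]
[np.int64(18), np.float64(0.5484), np.float64(0.0078), np.float64(0.1595)]
[np.int64(22), np.float64(0.5522), np.float64(-0.0026), np.float64(0.1685)]
-0.115 48 0.0125
-0.085 66 0.0311
-0.055 73 0.0492
-0.025 71 0.0693
0.005 76 0.087
```

Rod stands upright on the mat. Withdraw upward and check.

>>> jog_arm --deltas '[{"tx": 0,"ty": 0,"tz": 0,"roll": 0,"gripper": 1},{"tx": 0,"ty": 0,"tz": 0,"roll": 0,"gripper": 1},{"tx": 0,"ty": 0.015,"tz": -0.05,"roll": 0,"gripper": 1},{"tx": 0,"ty": 0.015,"tz": -0.15,"roll": 0,"gripper": 1},{"tx": 0,"ty": 0.015,"tz": -0.28,"roll": 0,"gripper": 1},{"tx": 0,"ty": 0.015,"tz": -0.42,"roll": 0,"gripper": 1},{"tx": 0,"ty": 0.015,"tz": -0.56,"roll": 0,"gripper": 1},{"tx": 0,"ty": 0.015,"tz": -0.68,"roll": 0,"gripper": 1},{"tx": 0,"ty": 0.015,"tz": -0.75,"roll": 0,"gripper": 1},{"tx": 0,"ty": 0.015,"tz": -0.75,"roll": 0,"gripper": 1}]'

```text
time: 48.18
eef_pos: [0.5581, 0.0011, 0.2475]
tool_rot: [[1.0, 0.023, 0.006], [0.023, -1.0, 0.001], [0.006, -0.001, -1.0]]
force: [-0.2, 0.4, 0.0]
gripper_width: 0.0852
finger_force: 0.0
```

```bash
python3 go.py .565 .0065 .1 1;python3 rod.py|tail -14
python3 - <<'E'
from station import get_image
import cv2
a,_=get_image('side');cv2.imwrite('pics/end.png',cv2.resize(a[60:310,190:440],(600,600))[:,:,::-1])
E
```

```text
t 48.18 p [0.5581 0.0011 0.2475] yaw 1.29 w 0.0852 F [-0.2  0.4  0. ] j [-12.  20.   8. 111.  -3.  49. -91.]
d [ 0.031 -0.026  0.737] roll 0.0016
[np.int64(64), np.float64(0.5561), np.float64(0.0089), np.float64(0.0177)]
[np.int64(16), np.float64(0.5567), np.float64(0.0077), np.float64(0.0276)]
[np.int64(13), np.float64(0.5564), np.float64(0.0074), np.float64(0.0386)]
[np.int64(12), np.float64(0.5563), np.float64(0.0082), np.float64(0.0521)]
[np.int64(14), np.float64(0.5564), np.float64(0.0079), np.float64(0.0627)]
[np.int64(17), np.float64(0.5562), np.float64(0.0085), np.float64(0.0762)]
[np.int64(9), np.float64(0.5564), np.float64(0.0085), np.float64(0.0862)]
[np.int64(21), np.float64(0.5549), np.float64(0.0133), np.float64(0.1015)]
[np.int64(34), np.float64(0.5553), np.float64(0.012), np.float64(0.1119)]
[np.int64(30), np.float64(0.5554), np.float64(0.0123), np.float64(0.1241)]
[np.int64(29), np.float64(0.5547), np.float64(0.0124), np.float64(0.1356)]
[np.int64(39), np.float64(0.5556), np.float64(0.0124), np.float64(0.1478)]
[np.int64(39), np.float64(0.5567), np.float64(0.0118), np.float64(0.1609)]
[np.int64(61), np.float64(0.557), np.float64(0.0047), np.float64(0.1695)]
```

View pics/end.png

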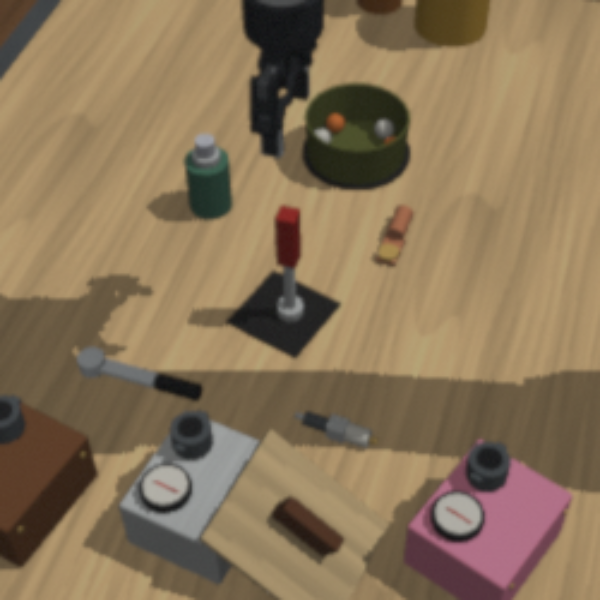

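The picture shows the rod upright on its mat (290, 270), the board leaning on the grey tester (300, 520), and the beads that are visible in the bowl (357, 135). The bystanders are in place, so I'm handing the job in.

```bash
python3 -c "
from station import arm
print(arm.job_done())"
```

```text
the job is handed in; nothing more can be done
None
```

I handed the job in at about 48 s: the board leans on the steel tester at about 32 degrees, the beads were stirred clockwise for more than three turns and all six had shifted and were in the bowl when last measured, the rod stands upright about 8 mm from its mat's middle, and the lever, oil can, terminal and plug look undisturbed; the hand-in returned no verdict.

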